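# Change round the pot, kettle and tiffin carrier

## Task

The cooking pot, the kettle and the tiffin carrier are each standing in the wrong place: change them round so that the pot ends up on the big gas ring, the kettle on the small gas ring and the tiffin carrier on the round wooden board, each upright and centred. Their bottoms are sooty, so let none of them touch the bare tiles: use the empty steel plate as the stopover while you swap them. Leave the salt shaker and the grey caddy standing where they are.

Things in the scene. Friction and masses are not known exactly. Their poses are not given: they have to be found in the camera images.
- pot: Squat lidded aluminium pot, 148 mm across the belly, 154 at the rim, lid knob up to 84 mm, flat foot 140 mm. Above it a rigid wire bail 168 mm wide with a round wooden grip bar 14 mm thick, 88 long, along the pot's x, over its middle, bar axis 122 mm above the underside: pinch from above, fingers closing along y. One solid piece, 0.5-0.8 kg. Origin: centre of underside. Starts on the board.
- kettle: Aluminium kettle, one solid piece, body 126 mm across, lid knob up to 92 mm, flat foot 118 mm; spout along +x reaches 110 mm out. Above it a rigid handle with a round black grip bar 14 mm thick, 82 long, along x, over the body's middle, bar axis 127 mm above the underside: pinch from above, fingers closing along y. 0.4-0.65 kg. Origin: centre of the round body's underside. Starts on the big ring.
- tiffin: Two-tier round steel tiffin (lunch) carrier, locked together, 111 mm across the rims, 126 over the side clips, lid top 106 mm up, flat foot 108 mm. Above it a rigid handle with a round steel grip bar 14 mm thick, 82 long, along x, over its middle, bar axis 145 mm above the underside: pinch from above, fingers closing along y. 0.44-0.72 kg. Origin: centre of underside. Starts on the small ring.
- big_ring: Big gas ring, unlit, fixed: round dark iron stand 196 mm across, burner in the middle, four radial pan bars whose flat tops are 58 mm above the bench, from 26 to 98 mm off the middle. Inlet, brass tap and hose, under 50 mm high, stick out along its +x to 155 mm. Origin: ring centre at bench level; a pot standing on it has its origin 58 mm above this one. The pot's place.
- small_ring: Small gas ring, unlit, fixed: like the big one but 136 mm across; the flat tops of its four pan bars are 50 mm above the bench, from 18 to 68 mm off the middle. Inlet, tap and hose, under 50 mm high, along its +x to 125 mm. Origin: ring centre at bench level; a kettle standing on it has its origin 50 mm above this one. The kettle's place.
- board: Round wooden rolling board on three short feet, loose, 184 mm across, flat top 22 mm above the bench. Origin: centre of its underside, at bench level; what stands on it has its origin 22 mm above this one. The tiffin carrier's place.
- plate: Round stainless steel plate, loose, empty at the start, 208 mm across, rim 15 mm high, flat inside 176 mm across and 3 mm above the bench. Origin: centre of its underside. The stopover.
- bench: Light tiled bench top, fixed, flat, at height 0. Origin: middle of its top surface. No vessel may touch it.
- shaker: Glass salt shaker with steel cap, loose, 48 mm across, 86 mm high. Origin: centre of its underside. Leave it.
- caddy: Open grey plastic caddy, loose, 130 mm (its x) by 200 mm (its y) by 105 mm high, its swing-up handle folded over the +x side to 85 mm from the middle; spoons and a brush in it stand up to 195 mm high. Origin: centre of its underside. Leave it.
Not all that is in view belongs to the job. What is meant by the board is not blue or turquoise, and is the smaller of those in its own colour.

How it is judged:
By the outcome, as a careful person would: the job done as asked, in the order asked, and still so for the second after the job is handed in, with the robot touching nothing.
It also fails if it takes over 128 s, if anything falls off the work surface, if the arm or the gripper's body presses on something with over 40 N, if the wrist force passes 120 N, or if a joint passes its speed limit or range.

## Robot

A 6-joint arm with a two-finger parallel gripper is mounted at the origin on the work surface. World frame = base frame: x ahead of the robot, y to its left, z up, the work surface at z = 0. Lengths are in mm, angles in rad, forces in N, time in s.
With the tool pointing down it reaches from about 275 to 1000 mm from the base axis. Payload 8.4 kg.
Tool frame: the origin (TCP) lies on the mounting face of the last link; the fingertips stand 173 mm ahead of it and the grasp point (between the pads) lies 155 mm ahead of it; z points along the fingers, y is the direction in which the jaws open and shut (so a half turn about z gives the same grasp; the last joint's range is limited). The gripper opens to 85 mm and grips with 20 to 120 N. Pads are 22 mm wide; open, the fingers measure 114 mm over their backs; the gripper's body (76 mm by 85 mm) begins 54 mm behind the grasp point. The pads swing forward as they close: fully open they stand 13 mm farther back than shut.
Start: joints at [-1.178, 0.353, 1.633, -0, 1.155, -0.002], TCP at [240.389, -576.925, 404.681] pointing down, gripper open.
Joint ranges: [-2.63, 2.63], [-0.92, 2.1], [0.06, 2.66], [-1.3, 4.44], [0, 2.69], [-3.02, 3.02]. Speed limits (rad/s): [2.22, 2.22, 2.79, 3.14, 3.14, 3.14].

## Interface

Orientations are given as [roll, pitch, yaw] about the fixed x, y, z axes, in that order (R = Rz(yaw) Ry(pitch) Rx(roll)).
In Python, from rig import readout, imaging, ticket gives the robot as it stands.
- The arm moves only by the tool step_arm, never from a script. Its argument "deltas" is a list of rows, each an object with "translation": the shift along the tool's x, y, z in cm, a list of three; "rot": the turn, a rotation vector about the tool's x, y, z in rad, a list of three. In form: [{"translation": [x, y, z], "rot": [rx, ry, rz]}, ...]. A call has 1 to 8 rows; each row is the pose to reach, as a shift and turn from the pose commanded when the call began, along the tool's axes at that moment; what a row does not reach only later rows make up. A row lasts 1/8 s, in which the tool goes at most 62.5 mm and 10.7 degrees, less where a joint would pass 70% of its speed; a pose out of reach is approached as far as the arm can. A call with a gripper value outside its range is refused whole. "grip" is the closure in counts, from 0 (fully open) to 255 (shut), set as the call begins (left out, the last holds). The fingers move at their own pace and stop on an object; "squeeze" is the grip in N (left out, the last holds). Time passes only in rows, so rows that repeat a pose let the fingers close. It gives the time, the measured TCP pose, the force and the opening at its end, in the units of the state.
- readout.sense(): the state, without advancing time (a new reading comes with each control period).
- imaging.grab_frame(name): name is "side" or "top" or "wrist"; returns a dict with "image" (480x640x3 uint8, red, green, blue), "camera_matrix" (3x3 intrinsics, pixels), "world_to_cam" (4x4, takes a point from world to camera coordinates). Camera axes: x right, y up, looking along -z (the intrinsics and any distortion apply to the point x, -y, -z); pixel columns grow to the right and rows downward; lengths in mm; the calibration is good to about 2 mm. A picture is of the moment at which its call begins. There is no depth.
- ticket.sign_off(): hands the job in, once; it reports no verdict.
The state is a dict: "clock": time; "qpos": joint angles; "qvel": joint speeds; "joint_efforts": joint torques, N m; "eef_pos": TCP position; "tcp_rot": TCP orientation; "contact_force": force on the tool from outside, world axes, zero at the start; "wrist_torque": the same for the moment, N m; "opening": opening from 0.0 (shut) to 1.0 (fully open).
Only numpy, scipy, OpenCV 4.12 (cv2) and the standard library are available. Lean on these libraries where they do the work, as an engineer would, in place of code of your own. Each camera call takes 0.05 s, during which the arm holds its last target.

## Working session

There is one attempt and no reset: what is moved stays moved. The work goes in short steps, Python scripts to look and compute and a tool call to move; the robot and the scene stay as the last step left them, time stands still between calls to the robot, and variables do not carry over. Pictures are saved under pics/ and viewed, and the job is handed in when it is done.

Besides the shell and the picture viewer there is one more tool, called in YAML: its name, and indented under it one key for each argument. step_arm: Moves the arm, as the interface text tells. Its arguments: {"type":"object","properties":{"deltas":{"type":"array","items":{"type":"object","properties":{"translation":{"type":"array","items":{"type":"number"}},"rot":{"type":"array","items":{"type":"number"}}}}},"grip":{"type":"number"},"squeeze":{"type":"number"}},"required":["deltas"]}

```bash
mkdir -p pics; ls
python3 - <<'E'
from rig import readout, imaging
import cv2,numpy as np
s=readout.sense();print(s)
for n in ["side","top","wrist"]:
    f=imaging.grab_frame(n);cv2.imwrite(f"pics/{n}0.png",f["image"][:,:,::-1]);np.savez(f"pics/{n}0.npz",**{k:np.array(v) for k,v in f.items()})
    print(n,f.keys(),f["camera_matrix"],f["world_to_cam"])
E
```

```text
pics
{'clock': 0.0, 'qpos': array([-1.17838622e+00,  3.53614933e-01,  1.63411461e+00, -1.85439746e-05,
        1.15518095e+00, -2.38889021e-03]), 'qvel': array([-0.00037163,  0.0003729 ,  0.0006673 ,  0.00015082, -0.00089618,
       -0.0004593 ]), 'joint_efforts': array([-1.34168655e-03, -6.05258918e+01, -3.42073846e+01, -2.64809314e-04,
        9.25882050e-03, -1.10308839e-06]), 'eef_pos': array([ 240.30595769, -576.70949428,  403.99061733]), 'tcp_rot': array([-3.14027477e+00,  1.38071726e-05,  3.94806508e-01]), 'contact_force': array([0.31435572, 0.83799506, 0.45569621]), 'wrist_torque': array([-0.00337667,  0.01646372, -0.02105522]), 'opening': 0.999397012652283}
side dict_keys(['image', 'camera_matrix', 'world_to_cam']) [[545.68044347   0.         318.30312161]
 [  0.         545.68044347 234.74040384]
 [  0.           0.           1.        ]] [[-9.36063917e-01 -3.51829823e-01 -3.44883913e-04  5.21883550e+02]
 [ 2.50264716e-01 -6.66532333e-01  7.02212376e-01 -9.14346852e+01]
 [-2.47289132e-01  6.57229355e-01  7.11967457e-01 -1.42003382e+03]
 [ 0.00000000e+00  0.00000000e+00  0.0
[... 239 characters left out ...]
28741e-01 -1.05947387e-02  1.22781924e+02]
 [ 9.88363472e-01  2.69018007e-02  1.49712858e-01 -5.07458420e+02]
 [-1.49357287e-01 -1.47847620e-02  9.88672753e-01 -1.00651992e+03]
 [ 0.00000000e+00  0.00000000e+00  0.00000000e+00  1.00000000e+00]]
wrist dict_keys(['image', 'camera_matrix', 'world_to_cam']) [[355.71832483   0.         313.69429179]
 [  0.         355.71832483 240.35875991]
 [  0.           0.           1.        ]] [[ 3.84764091e-01 -9.23014936e-01  1.49515228e-04 -6.25105784e+02]
 [ 8.71680343e-01  3.63311692e-01 -3.28904233e-01  4.20243616e+01]
 [ 3.03529199e-01  1.26680868e-01  9.44363269e-01 -3.79663573e+02]
 [ 0.00000000e+00  0.00000000e+00  0.00000000e+00  1.00000000e+00]]
```

View pics/top0.png

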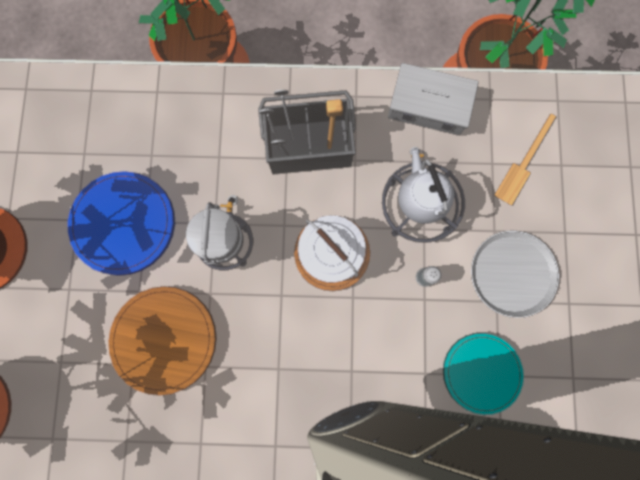

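View pics/side0.png

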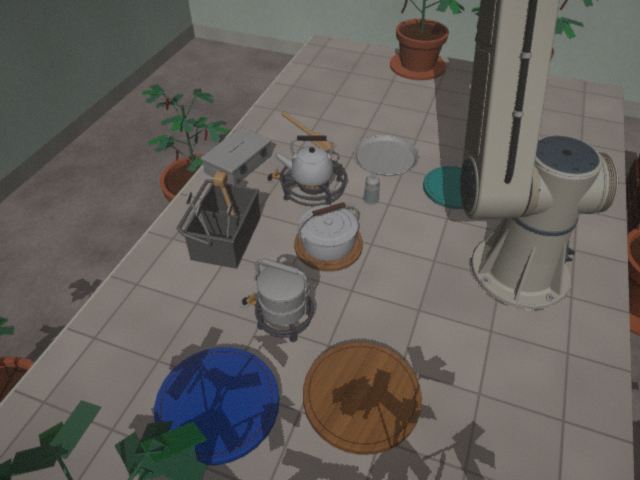

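View pics/wrist0.png

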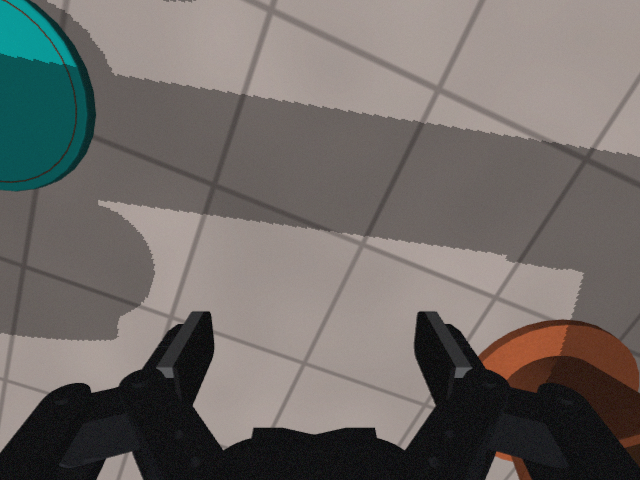

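Run:
```python
import cv2
t=cv2.imread("pics/top0.png");s=cv2.imread("pics/side0.png")
def c(im,x0,y0,x1,y1,n,k):cv2.imwrite(n,cv2.resize(im[y0:y1,x0:x1],None,fx=k,fy=k,interpolation=cv2.INTER_CUBIC))
c(t,180,140,380,290,"pics/t_a.png",4)
c(t,370,140,570,290,"pics/t_b.png",4)
c(s,240,220,380,340,"pics/s_a.png",5)
c(s,265,115,425,235,"pics/s_b.png",5)
```

```text
(no output)
```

View pics/t_a.png

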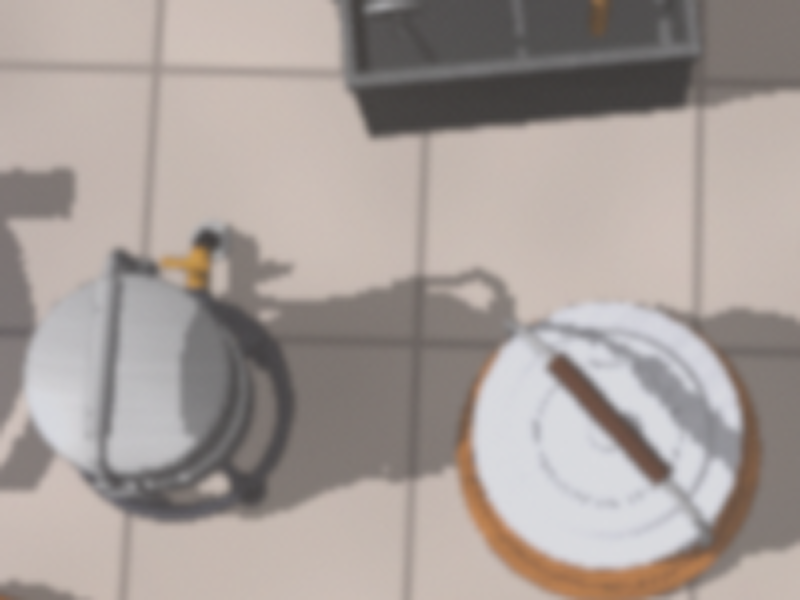

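View pics/t_b.png

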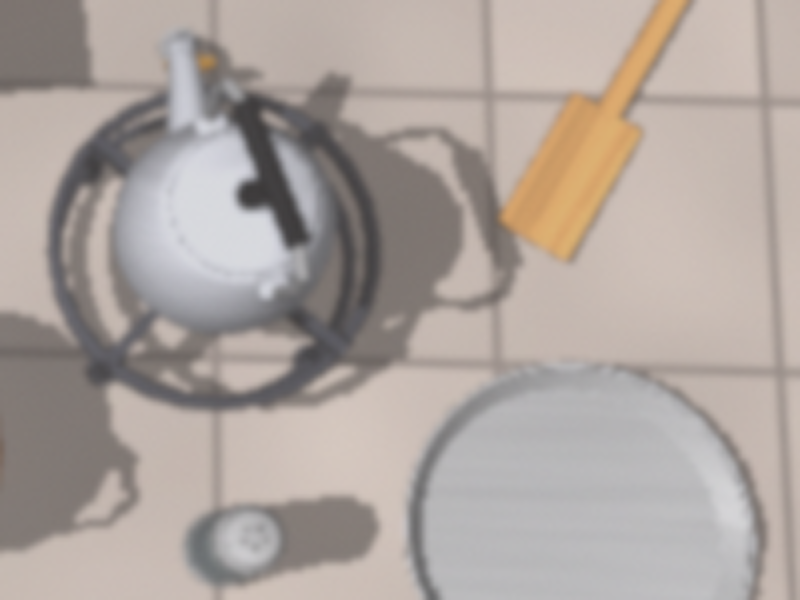

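View pics/s_a.png

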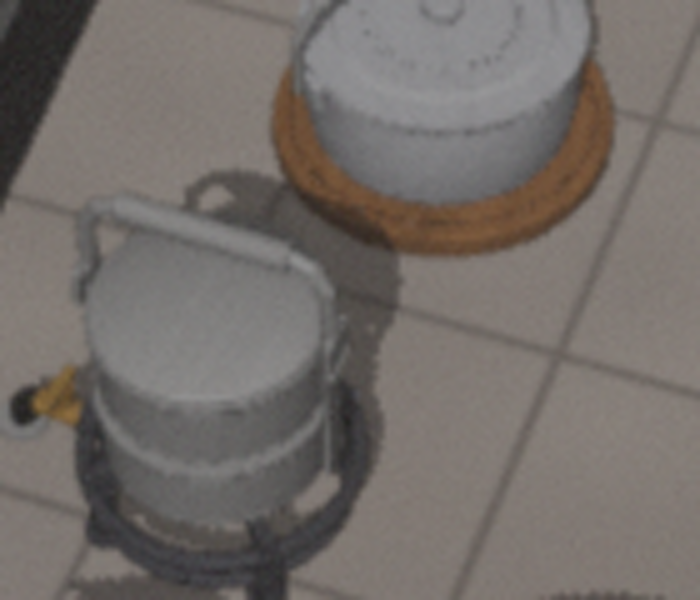

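View pics/s_b.png

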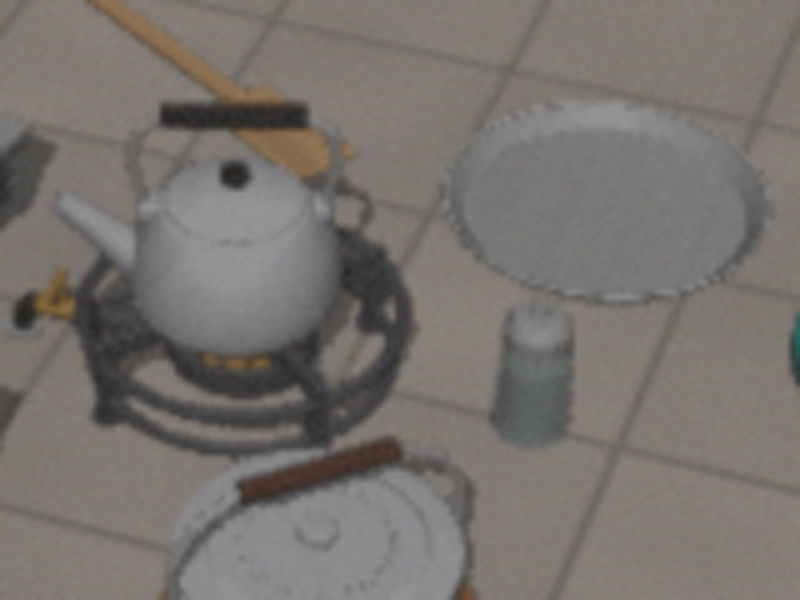

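```bash
cat > h.py <<'E'
import numpy as np,cv2
def load(n): 
    d=np.load(f"pics/{n}.npz");return d["image"],d["camera_matrix"],d["world_to_cam"]
def ray(cal,u,v):
    _,K,T=cal; d=np.array([(u-K[0,2])/K[0,0],-(v-K[1,2])/K[1,1],-1]);R=T[:3,:3]
    return -R.T@T[:3,3],R.T@d
def plane(cal,u,v,z):
    o,d=ray(cal,u,v);return o+d*(z-o[2])/d[2]
def tri(*obs):
    A=np.zeros((3,3));b=np.zeros(3);L=[]
    for cal,u,v in obs:
        o,d=ray(cal,u,v);d=d/np.linalg.norm(d);P=np.eye(3)-np.outer(d,d);A+=P;b+=P@o;L.append((o,d))
    x=np.linalg.solve(A,b);return x,[np.linalg.norm((np.eye(3)-np.outer(d,d))@(x-o)) for o,d in L]
def proj(cal,p):
    _,K,T=cal;c=T[:3,:3]@np.asarray(p,float)+T[:3,3];return np.array([K[0,0]*c[0]/-c[2]+K[0,2],-K[1,1]*c[1]/-c[2]+K[1,2]])
def barends(m):
    # mask-> ends of elongated blob
    n,l,s,c=cv2.connectedComponentsWithStats(m.astype(np.uint8));i=1+np.argmax(s[1:,4])
    y,x=np.where(l==i);P=np.c_[x,y].astype(float);c=P.mean(0);w,v=np.linalg.eigh(np.cov(P.T));t=(P-c)@v[:,1]
    return c,v[:,1],c+v[:,1]*t.min(),c+v[:,1]*t.max(),len(P)
E
python3 - <<'E'
from h import *
T=load("top0");S=load("side0")
def hsv(c):return cv2.cvtColor(c[0],cv2.COLOR_RGB2HSV)
def box(m,x0,y0,x1,y1):
    o=np.zeros_like(m);o[y0:y1,x0:x1]=m[y0:y1,x0:x1];return o
ht,hs=hsv(T),hsv(S)
br=lambda h:(h[...,1]>80)&(h[...,2]<160)&((h[...,0]<15)|(h[...,0]>170))
for nm,cal,h,bx in[("potT",T,ht,(310,222,355,268)),("potS",S,hs,(308,198,352,220))]:
    print(nm,barends(box(br(h),*bx)))
dk=lambda h,t:(h[...,2]<t)
print("ketT",barends(box(dk(ht,75),428,162,450,204)));print("ketS",barends(box(dk(hs,60),293,130,330,143)))
np.set_printoptions(precision=1,suppress=True)
# plate
for nm,cal,bx in [("plate",T,0)]:
    pass
E
```

```text
potT (array([331.32926829, 244.07317073]), array([0.67474546, 0.73805052]), array([319.20559158, 230.8120427 ]), array([344.03352569, 257.96934992]), 82)
potS (array([328.96703297, 208.45054945]), array([-0.95930756,  0.28236324]), array([343.73609795, 204.1034129 ]), array([313.69010916, 212.94716951]), 91)
ketT (array([436.29255319, 182.4787234 ]), array([0.32003388, 0.9474061 ]), array([430.55331784, 165.48868939]), array([442.19366955, 199.94797873]), 188)
ketS (array([310.93478261, 138.        ]), array([-0.99999788, -0.00205986]), array([325.00200017, 138.02897652]), array([297.99593518, 137.97334776]), 92)
```

Run:
```python
from h import *
np.set_printoptions(precision=1,suppress=True)
T=load("top0");S=load("side0")
ct=lambda x0,y0,k,u,v:((u+.5)/k-.5+x0,(v+.5)/k-.5+y0)
ta=lambda u,v:(T,*ct(180,140,4,u,v));tb=lambda u,v:(T,*ct(370,140,4,u,v))
sa=lambda u,v:(S,*ct(240,220,5,u,v));sb=lambda u,v:(S,*ct(265,115,5,u,v))
def rep(n,a,b,z):
    x,e=tri(a,b);print(n,"tri",x,"err",np.array(e),"planeT",plane(*a,z)[:2],"planeS",plane(*b,z)[:2])
# plan z: pot bar 22+122=144 ; kettle 58+127=185 ; tiffin 50+145=195
rep("pot e1",(T,319.2,230.8),(S,313.7,212.9),144);rep("pot e2",(T,344,258),(S,343.7,204.1),144)
rep("pot mid",(T,331.5,244.2),(S,328.8,208.5),144)
rep("ket e1",tb(242,105),sb(162,115),185);rep("ket e2",tb(298,243),sb(307,115),185)
rep("ket mid",tb(270,174),sb(234.5,115),185)
rep("tif e1",ta(116,262),sa(110,206),195);rep("tif e2",ta(103,470),sa(300,260),195)
# ring ends
for c in [(98,372),(310,358),(315,130),(98,165)]: print("ringbar",plane(*tb(*c),55))
print("ring center T bbox z50",plane(*tb(214,250),50))
# color ellipses
def ell(img,m,name):
    n,l,s,c=cv2.connectedComponentsWithStats(m.astype(np.uint8));i=1+np.argmax(s[1:,4])
    cs,_=cv2.findContours((l==i).astype(np.uint8),cv2.RETR_EXTERNAL,cv2.CHAIN_APPROX_NONE);k=max(cs,key=len)
    k=cv2.convexHull(k);print(name,cv2.fitEllipse(k),s[i]);return k
h=cv2.cvtColor(T[0],cv2.COLOR_RGB2HSV);hs=cv2.cvtColor(S[0],cv2.COLOR_RGB2HSV)
print(h[272,516],h[310,560],h[272,470],h[300,330])
def cen(cal,k,z):
    P=np.array([plane(cal,*p,z)[:2] for p in k[:,0,:].astype(float)]);A=np.c_[2*P,np.ones(len(P))];s=np.linalg.lstsq(A,(P**2).sum(1),rcond=None)[0]
    r=np.sqrt(s[2]+s[0]**2+s[1]**2);print("   circle",s[:2],"r",r,"rms",np.std(np.linalg.norm(P-s[:2],axis=1)-r))
m=np.zeros(h.shape[:2],bool);m[225:325,465:570]=True
k=ell(T[0],m&(h[...,1]<20),"plateT");cen(T,k,13)
m=np.zeros(h.shape[:2],bool);m[125:180,350:422]=True
k=ell(S[0],m&(hs[...,1]<18),"plateS");cen(S,k,13)
m=np.zeros(h.shape[:2],bool);m[200:320,280:390]=True
w=m&(h[...,1]>110)&(h[...,0]<20);
k=ell(T[0],w,"boardT")
m=np.zeros(h.shape[:2],bool);m[200:275,285:375]=True
w=m&(hs[...,1]>100)&(hs[...,0]<20);k2=ell(S[0],w,"boardS")
np.savez("pics/b.npz",k=k,k2=k2)
```

```text
pot e1 tri [521.1 130.3 145.8] err [0.3 0.3] planeT [521.7 130.4] planeS [521.4 128.5]
pot e2 tri [462.2  76.2 148.5] err [1.8 1.8] planeT [464.6  76.3] planeS [461.8  71.3]
pot mid tri [491.8 103.3 147.1] err [1.2 1.2] planeT [493.4 103.4] planeS [491.6 100. ]
ket e1 tri [656.9 -96.7 187.7] err [0. 0.] planeT [657.8 -97.4] planeS [ 658.4 -100.2]
ket e2 tri [ 582.7 -124.7  187.9] err [1.1 1.1] planeT [ 584.6 -125.4] planeS [ 582.9 -128.6]
ket mid tri [ 619.7 -110.8  187.8] err [0.4 0.4] planeT [ 621.  -111.5] planeS [ 620.7 -114.4]
tif e1 tri [557.5 357.7 191.5] err [2.7 2.7] planeT [559.4 357.4] planeS [553.1 360.5]
tif e2 tri [458.5 358.8 193.9] err [6.2 6.2] planeT [452.3 356.9] planeS [464.5 360.2]
ringbar [538.7 -44.   55. ]
ringbar [ 550.4 -167.6   55. ]
ringbar [ 688.8 -172.7   55. ]
ringbar [663.9 -43.7  55. ]
ring center T bbox z50 [ 615.1 -113.3   50. ]
[135   3 187] [ 11  27 206] [  7  16 204] [ 11  28 203]
plateT ((514.6485595703125, 273.6794128417969), (86.29805755615234, 91.6102066040039), 128.86109924316406) [ 470  230   90   88 6230]
   circle [ 456.1 -338.8] r 106.2929220748191 rms 0.4285854957383941
plateS ((384.43927001953125, 156.50570678710938), (45.757625579833984, 65.73746490478516), 87.13114166259766) [ 353  134   66   46 2168]
   circle [ 456.2 -333.6] r 109.74590507361994 rms 8.017194084252024
boardT ((330.7691345214844, 256.19537353515625), (66.36072540283203, 71.68688201904297), 104.90055847167969) [295 250  64  40 441]
boardS ((327.97076416015625, 243.82005310058594), (52.25802230834961, 66.83428192138672), 94.38276672363281) [295 233  67  38 741]
```

```bash
cat >> h.py <<'E'
def plan(x,y,z,yaw):
    from rig import readout
    from scipy.spatial.transform import Rotation as Ro
    s=readout.sense();R=Ro.from_euler("xyz",s["tcp_rot"])
    yw=[yaw,yaw+np.pi,yaw-np.pi]
    Rt=Ro.from_euler("xyz",[np.pi,0,yaw])
    t=R.inv().apply(np.array([x,y,z])-s["eef_pos"])/10;r=(R.inv()*Rt).as_rotvec()
    print("clock",round(s["clock"],2),"pos",s["eef_pos"].round(1),"rot",s["tcp_rot"].round(4),"q6",s["qpos"][5].round(2),"open",round(s["opening"],3),"F",s["contact_force"].round(1))
    print("  delta cm",t.round(2),"rot",r.round(3))
E
python3 - <<'E'
from h import *
np.set_printoptions(precision=1,suppress=True)
plan(560,-130,450,0.363)
T=load("top0");W=load("wrist0")
print("shaker",plane(T,430,273,86)); print("wrist cam pos",ray(W,0,0)[0])
import cv2
cv2.imwrite("pics/t_c.png",cv2.resize(T[0][190:280,185:260,::-1],None,fx=8,fy=8,interpolation=cv2.INTER_CUBIC)[:600])
E
```

```text
clock 0.15 pos [ 240.3 -576.8  404.1] rot [-3.1 -0.   0.4] q6 -0.0 open 1.002 F [-1.   0.2 -0.3]
  delta cm [ 46.7 -28.9  -4.6] rot [-0. -0.  0.]
shaker [ 443.4 -119.1   86. ]
wrist cam pos [ 319.1 -544.2  372.5]
```

View pics/t_c.png

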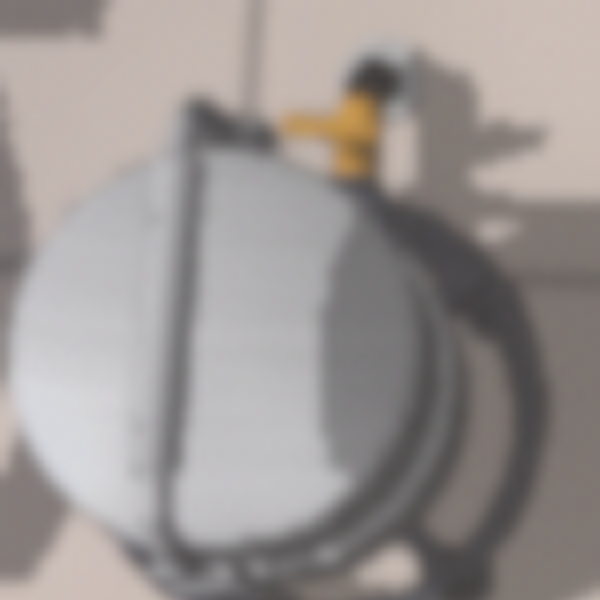

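step_arm:
  deltas:
    - {"translation":[46.7,-28.9,-4.6],"rot":[0,0,0.032]}
    - {"translation":[46.7,-28.9,-4.6],"rot":[0,0,0.032]}
    - {"translation":[46.7,-28.9,-4.6],"rot":[0,0,0.032]}
    - {"translation":[46.7,-28.9,-4.6],"rot":[0,0,0.032]}
    - {"translation":[46.7,-28.9,-4.6],"rot":[0,0,0.032]}
    - {"translation":[46.7,-28.9,-4.6],"rot":[0,0,0.032]}
    - {"translation":[46.7,-28.9,-4.6],"rot":[0,0,0.032]}
    - {"translation":[46.7,-28.9,-4.6],"rot":[0,0,0.032]}
  grip: 0

```text
clock: 1.15
eef_pos: [531.5, -170.1, 446.6]
tcp_rot: [3.141, -0.0, 0.363]
contact_force: [0.8, -0.8, 0.6]
opening: 1.006
```

step_arm:
  deltas:
    - {"translation":[0,0,0],"rot":[0,0,0]}
    - {"translation":[0,0,0],"rot":[0,0,0]}
    - {"translation":[0,0,0],"rot":[0,0,0]}

```text
clock: 1.52
eef_pos: [530.0, -172.9, 446.1]
tcp_rot: [-3.141, 0.001, 0.361]
contact_force: [-0.1, -0.2, -0.7]
opening: 0.999
```

```bash
cat >> h.py <<'E'
def snap(name,tag):
    from rig import imaging
    f=imaging.grab_frame(name);cv2.imwrite(f"pics/{name}{tag}.png",f["image"][:,:,::-1]);np.savez(f"pics/{name}{tag}.npz",**{k:np.array(v) for k,v in f.items()})
E
python3 - <<'E'
from h import *
snap("wrist",1); plan(620,-112,340,.363)
E
```

```text
clock 1.57 pos [ 530.  -173.   446.3] rot [-3.1414e+00  5.0000e-04  3.6110e-01] q6 0.89 open 1.001 F [ 0.3  0.1 -0.3]
  delta cm [10.58 -2.52 10.62] rot [-0.     0.    -0.002]
```

View pics/wrist1.png

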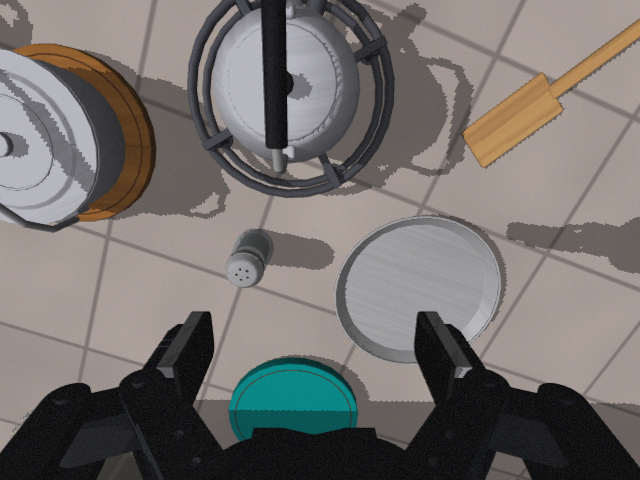

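step_arm:
  deltas:
    - {"translation":[7.5,-2.5,0],"rot":[0,0,0]}
    - {"translation":[7.5,-2.5,0],"rot":[0,0,0]}
    - {"translation":[7.5,-2.5,0],"rot":[0,0,0]}
    - {"translation":[7.5,-2.5,0],"rot":[0,0,0]}

```text
clock: 2.08
eef_pos: [591.0, -122.9, 446.2]
tcp_rot: [-3.141, 0.001, 0.362]
contact_force: [0.4, -0.5, -0.1]
opening: 1.0
```

Run:
```python
from h import *
snap("wrist",2); plan(620,-112,340,.363)
```

```text
clock 2.12 pos [ 591.  -122.9  446.3] rot [-3.1416e+00  8.0000e-04  3.6180e-01] q6 1.0 open 1.002 F [ 0.6 -0.3 -0.6]
  delta cm [3.110e+00 1.000e-02 1.063e+01] rot [-0.     0.001 -0.001]
```

View pics/wrist2.png

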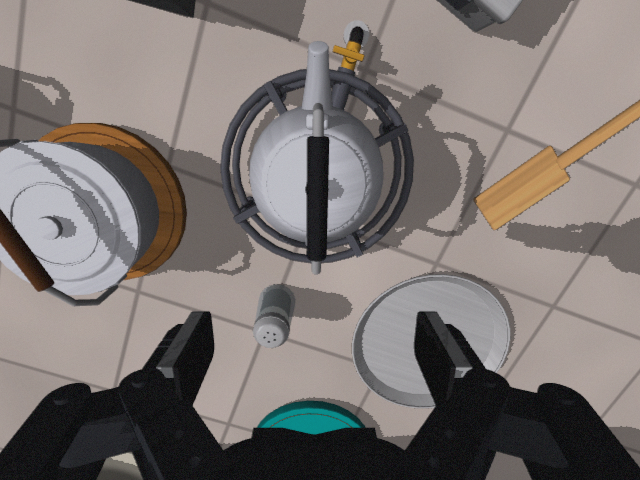

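Run:
```python
from h import *
np.set_printoptions(precision=1,suppress=True)
W=load("wrist2");h=cv2.cvtColor(W[0],cv2.COLOR_RGB2HSV)
m=np.zeros(h.shape[:2],bool);m[125:270,298:336]=True
b=barends(m&(h[...,2]<45));print(b)
e1=plane(W,*b[2],185);e2=plane(W,*b[3],185);print(e1,e2,(e1+e2)/2,np.linalg.norm(e1-e2),np.arctan2(*(e1-e2)[1::-1]))
im=W[0][60:275,205:430,::-1];cv2.imwrite("pics/w2r.png",cv2.resize(im,None,fx=2.7,fy=2.7,interpolation=cv2.INTER_CUBIC))
m[:]=False;m[268:410,345:515]=True
```

```text
(array([317.2, 197. ]), array([-0.,  1.]), array([317.9, 135.9]), array([316.4, 260. ]), 2438)
[661.  -99.8 185. ] [ 583.  -128.6  185. ] [ 622.  -114.2  185. ] 83.09193608495629 0.3537192911693977
```

View pics/w2r.png

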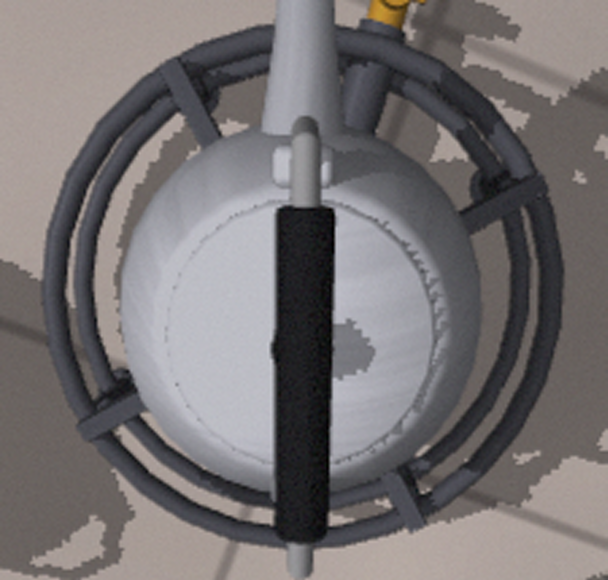

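```bash
cat >> h.py <<'E'
def circ(P):
    P=np.asarray(P)[:,:2];A=np.c_[2*P,np.ones(len(P))];s=np.linalg.lstsq(A,(P**2).sum(1),rcond=None)[0]
    r=np.sqrt(s[2]+s[0]**2+s[1]**2);return s[:2],r,np.std(np.linalg.norm(P-s[:2],axis=1)-r)
E
python3 - <<'E'
from h import *
np.set_printoptions(precision=1,suppress=True)
W=load("wrist2")
c=lambda u,v:(205+(u+.5)/2.7-.5,60+(v+.5)/2.7-.5)
B=np.array([plane(W,*c(*p),58) for p in [(172,67),(544,183),(416,529),(84,431)]]);print(B,B.mean(0));print(circ(B))
O=[plane(W,*c(*p),52) for p in [(43,290),(564,290),(210,35),(420,48),(60,190),(545,190),(190,530),(350,545),(500,470),(120,475)]];print("outer",circ(O))
# plate
h=cv2.cvtColor(W[0],cv2.COLOR_RGB2HSV)
# rim points by eye for plate outer
p=[(352,348),(362,310),(390,287),(430,275),(470,278),(497,296),(510,325),(497,370)]
print("plate",circ([plane(W,*q,14) for q in p]))
E
```

```text
[[ 681.8  -44.6   58. ]
 [ 692.7 -179.7   58. ]
 [ 555.4 -189.1   58. ]
 [ 547.5  -53.5   58. ]] [ 619.3 -116.7   58. ]
(array([ 619.3, -117.5]), np.float64(96.09490216735604), np.float64(0.08555788225721288))
outer (array([ 619.6, -116.6]), np.float64(98.34480638557436), np.float64(1.138612928846073))
plate (array([ 457.3, -340.1]), np.float64(104.69797185557587), np.float64(1.2541053923220444))
```

Run:
```python
from h import *
np.set_printoptions(precision=3,suppress=True)
plan(621.7,-113.7,341,.354)
```

```text
clock 2.12 pos [ 591.  -122.9  446.3] rot [-3.142  0.001  0.362] q6 1.0 open 1.002 F [ 0.6 -0.3 -0.6]
  delta cm [ 3.21  0.22 10.53] rot [-0.     0.001  0.008]
```

step_arm:
  deltas:
    - {"translation":[3.2,0.22,0],"rot":[0,0,0.008]}
    - {"translation":[3.2,0.22,4],"rot":[0,0,0.008]}
    - {"translation":[3.2,0.22,8],"rot":[0,0,0.008]}
    - {"translation":[3.2,0.22,10.5],"rot":[0,0,0.008]}
    - {"translation":[3.2,0.22,10.5],"rot":[0,0,0.008]}
    - {"translation":[3.2,0.22,10.5],"rot":[0,0,0.008]}
  grip: 0

```text
clock: 2.88
eef_pos: [622.7, -113.2, 342.8]
tcp_rot: [3.141, -0.001, 0.354]
contact_force: [0.3, -0.2, 0.4]
opening: 0.998
```

Run:
```python
from h import *
np.set_printoptions(precision=3,suppress=True)
snap("wrist",3);plan(621.7,-113.7,341,.354)
```

```text
clock 2.92 pos [ 622.9 -113.1  343.1] rot [ 3.14  -0.002  0.354] q6 1.03 open 1.0 F [-0.4 -0.3 -0.2]
  delta cm [-0.13  0.01  0.21] rot [ 0.001 -0.002  0.   ]
```

View pics/wrist3.png

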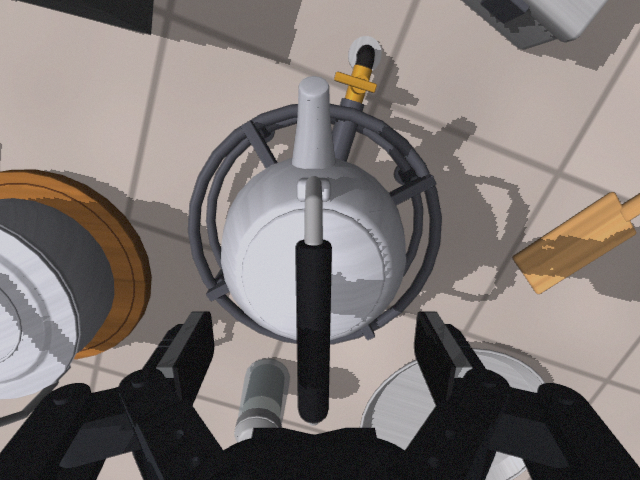

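step_arm:
  deltas:
    - {"translation":[-0.1,0,0.2],"rot":[0,0,0]}
    - {"translation":[-0.1,0,0.2],"rot":[0,0,0]}
    - {"translation":[-0.1,0,0.2],"rot":[0,0,0]}
    - {"translation":[-0.1,0,0.2],"rot":[0,0,0]}
    - {"translation":[-0.1,0,0.2],"rot":[0,0,0]}
    - {"translation":[-0.1,0,0.2],"rot":[0,0,0]}
    - {"translation":[-0.1,0,0.2],"rot":[0,0,0]}
    - {"translation":[-0.1,0,0.2],"rot":[0,0,0]}
  grip: 255
  squeeze: 80

```text
clock: 3.92
eef_pos: [621.7, -113.1, 339.7]
tcp_rot: [3.141, -0.0, 0.355]
contact_force: [-0.8, -2.5, 4.1]
opening: 0.135
```

step_arm:
  deltas:
    - {"translation":[0,0,-1],"rot":[0,0,0]}
    - {"translation":[0,0,-3],"rot":[0,0,0]}
    - {"translation":[0,0,-5],"rot":[0,0,0]}
    - {"translation":[0,0,-7],"rot":[0,0,0]}
    - {"translation":[0,0,-7],"rot":[0,0,0]}
    - {"translation":[0,0,-7],"rot":[0,0,0]}

```text
clock: 4.68
eef_pos: [621.2, -112.8, 408.3]
tcp_rot: [-3.141, 0.001, 0.355]
contact_force: [-0.8, 0.9, -5.4]
opening: 0.131
```

Run:
```python
from h import *
np.set_printoptions(precision=3,suppress=True)
snap("wrist",4);snap("side",4);plan(457,-339,410,.354)
```

```text
clock 4.78 pos [ 621.2 -112.9  408.1] rot [-3.14   0.002  0.355] q6 1.03 open 0.135 F [ 0.1 -0.1 -5.6]
  delta cm [-23.26  15.5   -0.17] rot [-0.001  0.002  0.001]
```

View pics/side4.png

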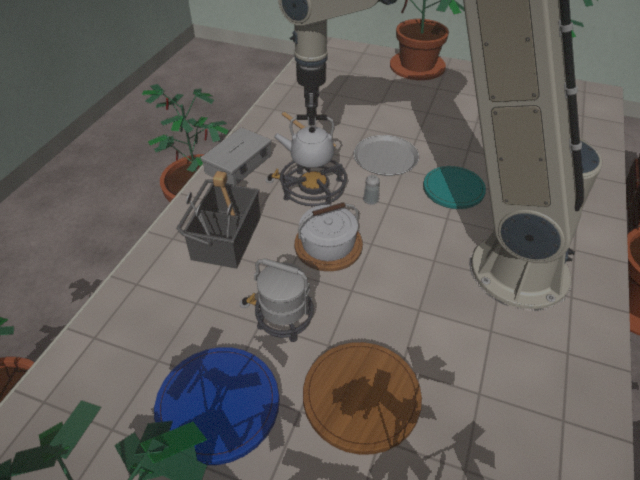

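View pics/wrist4.png

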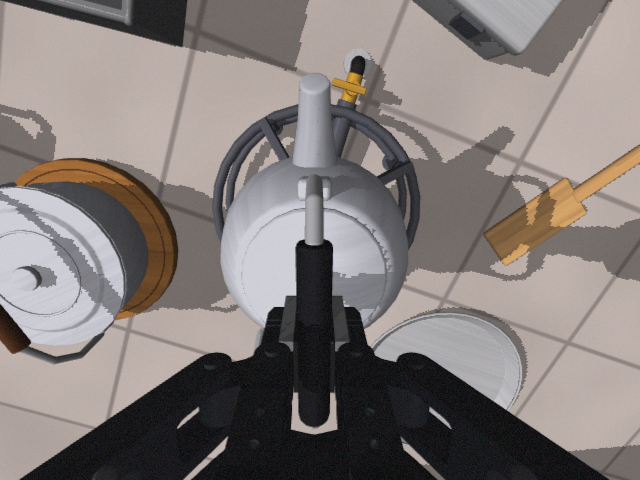

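step_arm:
  deltas:
    - {"translation":[-2,1.3,0],"rot":[0,0,0]}
    - {"translation":[-6,4,0],"rot":[0,0,0]}
    - {"translation":[-10,6.7,0],"rot":[0,0,0]}
    - {"translation":[-14,9.4,0],"rot":[0,0,0]}
    - {"translation":[-18,12.1,0],"rot":[0,0,0]}
    - {"translation":[-21.5,14.4,0],"rot":[0,0,0]}
    - {"translation":[-23.3,15.5,0],"rot":[0,0,0]}
    - {"translation":[-23.3,15.5,0],"rot":[0,0,0]}

```text
clock: 5.78
eef_pos: [455.9, -340.3, 409.1]
tcp_rot: [-3.141, 0.0, 0.352]
contact_force: [0.9, 0.9, -4.4]
opening: 0.132
```

Run:
```python
from h import *
np.set_printoptions(precision=3,suppress=True)
snap("side",5);snap("wrist",5);plan(457,-339,288,.354)
```

```text
clock 5.88 pos [ 457.1 -339.   409.2] rot [-3.141 -0.     0.354] q6 0.58 open 0.132 F [ 0.9  0.7 -4.6]
  delta cm [-0.01  0.01 12.12] rot [-0.001 -0.     0.   ]
```

View pics/wrist5.png

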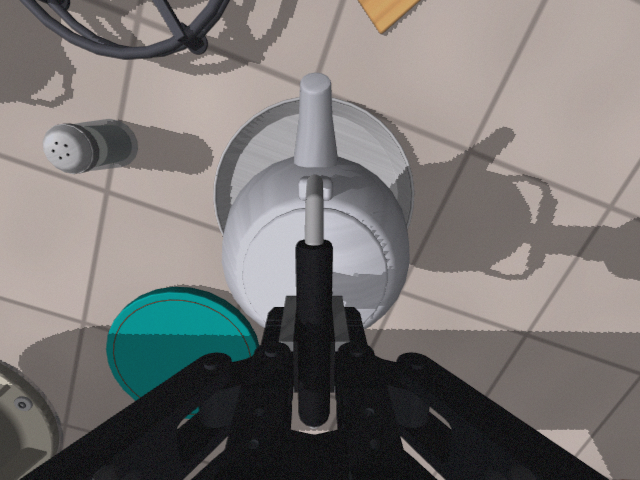

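View pics/side5.png

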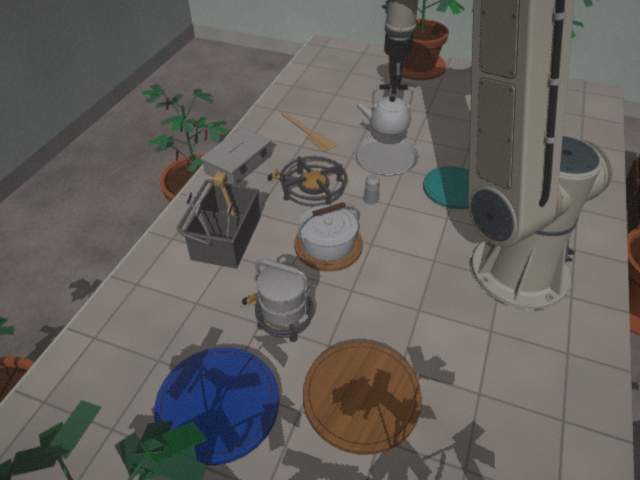

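step_arm:
  deltas:
    - {"translation":[0,0,2],"rot":[0,0,0]}
    - {"translation":[0,0,5],"rot":[0,0,0]}
    - {"translation":[0,0,8],"rot":[0,0,0]}
    - {"translation":[0,0,10.5],"rot":[0,0,0]}
    - {"translation":[0,0,11.8],"rot":[0,0,0]}
    - {"translation":[0,0,12.1],"rot":[0,0,0]}
    - {"translation":[0,0,12.3],"rot":[0,0,0]}
    - {"translation":[0,0,12.4],"rot":[0,0,0]}

```text
clock: 6.88
eef_pos: [457.3, -339.5, 286.2]
tcp_rot: [3.14, -0.001, 0.355]
contact_force: [0.7, 0.3, -4.3]
opening: 0.136
```

step_arm:
  deltas:
    - {"translation":[0,0,0.05],"rot":[0,0,0]}
    - {"translation":[0,0,0.1],"rot":[0,0,0]}
    - {"translation":[0,0,0.15],"rot":[0,0,0]}

```text
clock: 7.25
eef_pos: [457.4, -339.8, 284.7]
tcp_rot: [3.14, -0.001, 0.355]
contact_force: [-1.2, -2.6, 4.5]
opening: 0.134
```

step_arm:
  deltas:
    - {"translation":[0,0,0],"rot":[0,0,0]}
    - {"translation":[0,0,0],"rot":[0,0,0]}
    - {"translation":[0,0,0],"rot":[0,0,0]}
    - {"translation":[0,0,0],"rot":[0,0,0]}
    - {"translation":[0,0,0],"rot":[0,0,0]}
    - {"translation":[0,0,-4],"rot":[0,0,0]}
    - {"translation":[0,0,-9],"rot":[0,0,0]}
    - {"translation":[0,0,-14],"rot":[0,0,0]}
  grip: 0

```text
clock: 8.25
eef_pos: [456.8, -339.2, 425.3]
tcp_rot: [-3.141, 0.0, 0.355]
contact_force: [-0.1, 0.0, 0.3]
opening: 0.998
```

Run:
```python
from h import *
np.set_printoptions(precision=3,suppress=True)
snap("wrist",6);snap("top",6);plan(471,81,440,.745)
```

```text
clock 8.35 pos [ 458.2 -340.1  429.8] rot [ 3.134 -0.005  0.355] q6 0.57 open 0.997 F [ 0.4 -0.3 -0.7]
  delta cm [ 15.84 -39.04  -1.25] rot [ 0.009 -0.003 -0.39 ]
```

View pics/wrist6.png

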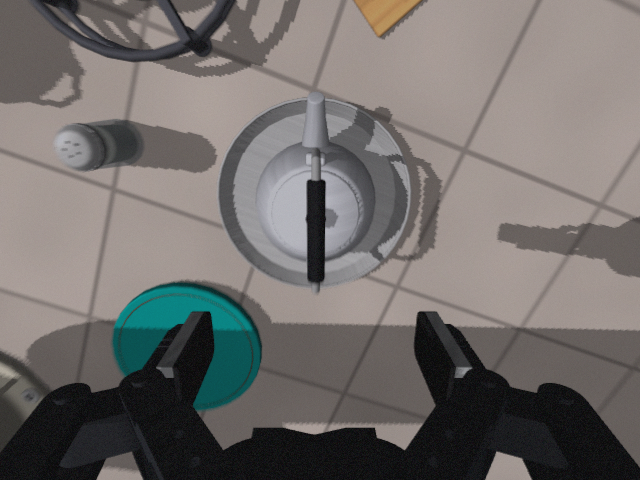

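View pics/top6.png

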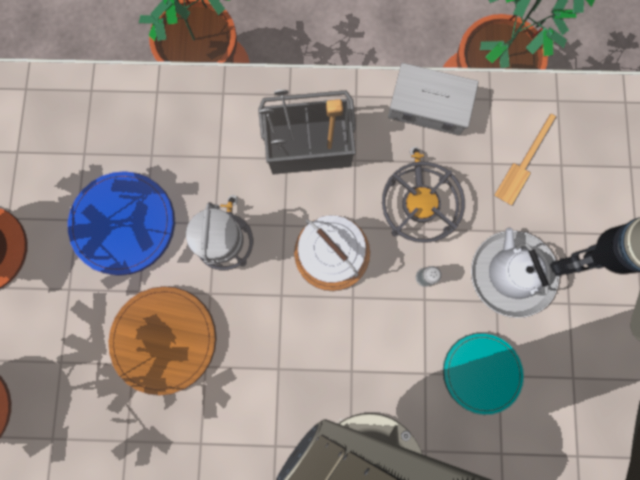

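step_arm:
  deltas:
    - {"translation":[2,-5,-1],"rot":[0,0,-0.05]}
    - {"translation":[4.2,-10.5,-1.3],"rot":[0,0,-0.1]}
    - {"translation":[6.6,-16.5,-1.3],"rot":[0,0,-0.15]}
    - {"translation":[9,-22.3,-1.3],"rot":[0,0,-0.21]}
    - {"translation":[11.4,-28,-1.3],"rot":[0,0,-0.27]}
    - {"translation":[13.6,-33.5,-1.3],"rot":[0,0,-0.33]}
    - {"translation":[15.2,-37.4,-1.3],"rot":[0,0,-0.37]}
    - {"translation":[15.8,-39,-1.3],"rot":[0.005,0,-0.39]}

```text
clock: 9.35
eef_pos: [469.4, 83.2, 436.5]
tcp_rot: [-3.136, -0.001, 0.748]
contact_force: [0.2, -0.3, -0.4]
opening: 1.0
```

step_arm:
  deltas:
    - {"translation":[0,0,0],"rot":[0,0,0]}
    - {"translation":[0,0,0],"rot":[0,0,0]}

```text
clock: 9.6
eef_pos: [469.7, 80.3, 436.7]
tcp_rot: [-3.137, -0.0, 0.744]
contact_force: [-0.2, 0.7, -0.5]
opening: 1.0
```

Run:
```python
from h import *
np.set_printoptions(precision=3,suppress=True)
snap("wrist",7);plan(493,103,299,.745)
```

```text
clock 9.65 pos [469.7  80.2 436.7] rot [-3.137 -0.     0.743] q6 0.99 open 0.998 F [-0.1  0.2  0.2]
  delta cm [ 3.26 -0.04 13.78] rot [-0.005 -0.    -0.002]
```

View pics/wrist7.png

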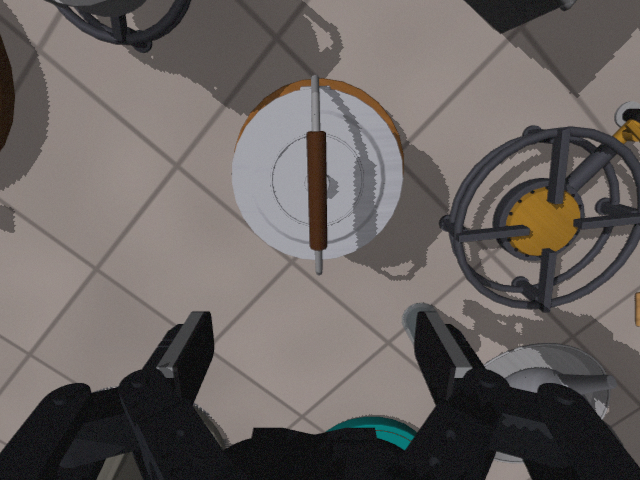

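Run:
```python
from h import *
np.set_printoptions(precision=4,suppress=True)
W=load("wrist7");h=cv2.cvtColor(W[0],cv2.COLOR_RGB2HSV)
m=np.zeros(h.shape[:2],bool);m[120:258,298:336]=True
b=barends(m&(h[...,1]>110)&(h[...,2]<130)&((h[...,0]<14)|(h[...,0]>172)));print(b)
e1=plane(W,*b[2],144);e2=plane(W,*b[3],144);print(e1,e2,(e1+e2)/2,np.linalg.norm(e1-e2),np.arctan2(*(e1-e2)[1::-1]))
im=W[0][115:315,430:640,::-1];cv2.imwrite("pics/w7r.png",cv2.resize(im,None,fx=3,fy=3,interpolation=cv2.INTER_CUBIC))
im=W[0][65:275,220:420,::-1];cv2.imwrite("pics/w7p.png",cv2.resize(im,None,fx=2.8,fy=2.8,interpolation=cv2.INTER_CUBIC))
```

```text
(array([316.5926, 188.8842]), array([0.0187, 0.9998]), array([315.5121, 131.0839]), array([317.7176, 249.0614]), 1701)
[525.6279 130.8983 144.    ] [461.7846  69.6047 144.    ] [493.7063 100.2515 144.    ] 88.50345341519976 0.7650253005752377
```

View pics/w7r.png

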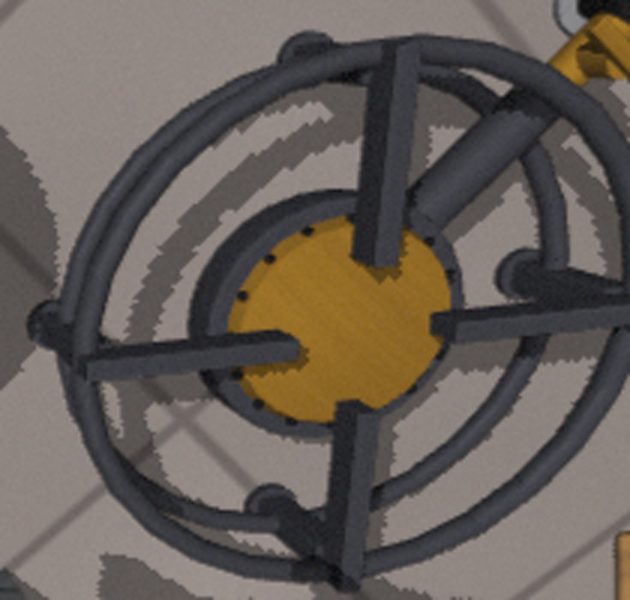

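View pics/w7p.png

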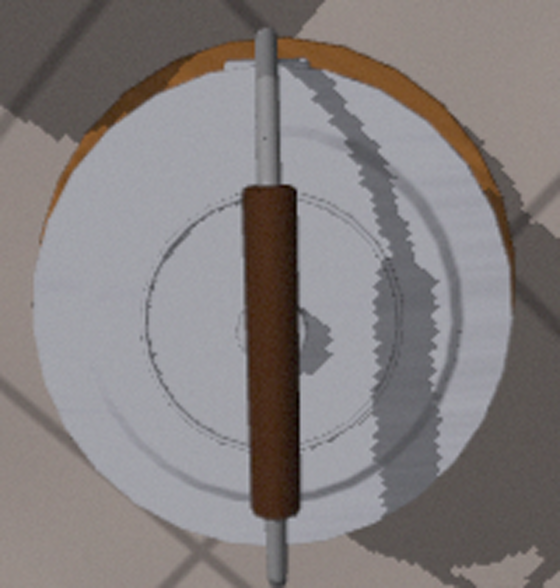

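Run:
```python
from h import *
np.set_printoptions(precision=1,suppress=True)
W=load("wrist7")
c=lambda u,v:(430+(u+.5)/3-.5,115+(v+.5)/3-.5)
B=np.array([plane(W,*c(*p),58) for p in [(298,340),(438,322),(378,258),(355,405)]]);print(B,B.mean(0),circ(B))
T=load("top6")
im=T[0][155:250,375:475,::-1];cv2.imwrite("pics/t6r.png",cv2.resize(im,None,fx=6,fy=6,interpolation=cv2.INTER_CUBIC))
plan(493.5,101,299,.76)
```

```text
[[ 601.2  -95.4   58. ]
 [ 637.  -124.8   58. ]
 [ 636.2  -91.5   58. ]
 [ 600.4 -129.3   58. ]] [ 618.7 -110.3   58. ] (array([ 618.6, -110.7]), np.float64(24.649631007391108), np.float64(1.4372944904904046))
clock 9.65 pos [469.7  80.2 436.7] rot [-3.1 -0.   0.7] q6 0.99 open 0.998 F [-0.1  0.2  0.2]
  delta cm [ 3.2  0.1 13.8] rot [-0. -0. -0.]
```

View pics/t6r.png

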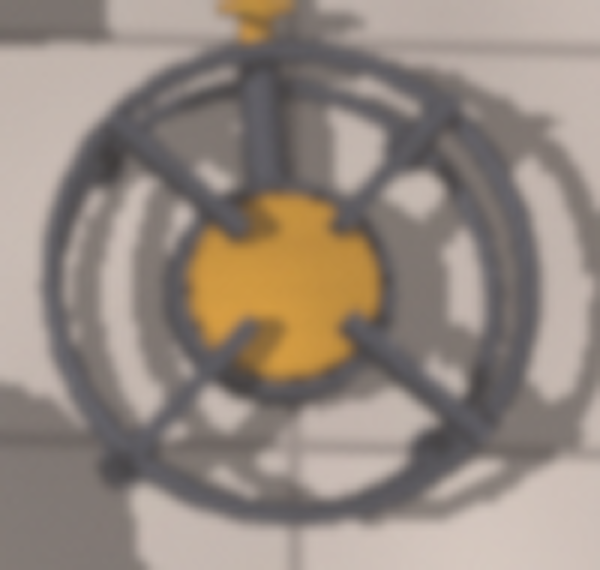

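Run:
```python
from h import *
np.set_printoptions(precision=1,suppress=True)
T=load("top6")
c=lambda u,v:(375+(u+.5)/6-.5,155+(v+.5)/6-.5)
for P in ([(243,225),(338,222),(255,325),(350,323)],[(112,122),(448,103),(485,432),(140,452)]):
    B=np.array([plane(T,*c(*p),58) for p in P]);print(B.mean(0),circ(B))
O=[plane(T,*c(*p),53) for p in [(42,285),(540,285),(290,522),(285,40),(90,140),(100,420),(480,430),(480,130)]];print("outer",circ(O))
S=load("side5")
im=S[0][145:210,265:355,::-1];cv2.imwrite("pics/s5r.png",cv2.resize(im,None,fx=8,fy=8,interpolation=cv2.INTER_CUBIC))
W=load("wrist1")
im=W[0][0:200,180:400,::-1];cv2.imwrite("pics/w1r.png",cv2.resize(im,None,fx=3,fy=3,interpolation=cv2.INTER_CUBIC))
```

```text
[ 617.7 -113.5   58. ] (array([ 617.8, -113.6]), np.float64(27.580511156685276), np.float64(0.7549580684924894))
[ 616.9 -113.3   58. ] (array([ 616.6, -113.3]), np.float64(94.3820918608056), np.float64(0.15323675920122307))
outer (array([ 618.1, -112.5]), np.float64(96.88408870353499), np.float64(1.2449012897083482))
```

View pics/s5r.png

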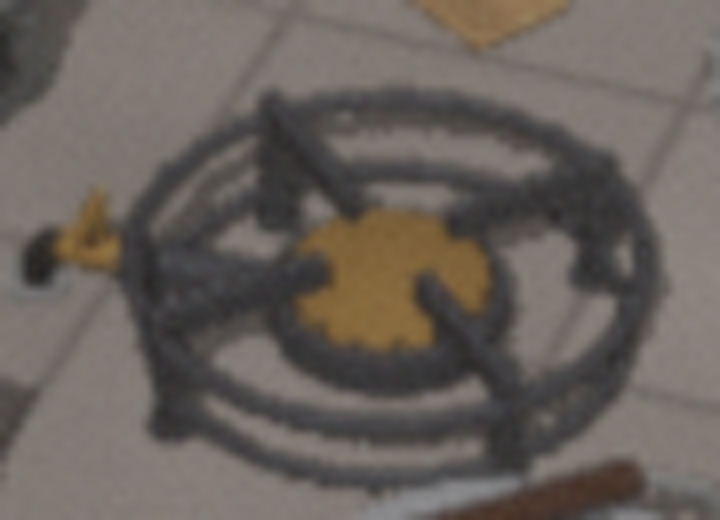

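Run:
```python
from h import *
np.set_printoptions(precision=1,suppress=True)
T=load("top6");S=load("side5")
print(plane(T,423.9,200.4,58),plane(S,313.2,174.5,58),tri((T,423.9,200.4),(S,313.2,174.5)))
plan(493.3,101.0,299,.76)
```

```text
[ 617.2 -113.3   58. ] [ 615.1 -110.7   58. ] (array([ 617.2, -114. ,   55.1]), [np.float64(0.7470837971314481), np.float64(0.7470837971313761)])
clock 9.65 pos [469.7  80.2 436.7] rot [-3.1 -0.   0.7] q6 0.99 open 0.998 F [-0.1  0.2  0.2]
  delta cm [ 3.1  0.1 13.8] rot [-0. -0. -0.]
```

step_arm:
  deltas:
    - {"translation":[3.15,0.1,1],"rot":[-0.005,0,-0.017]}
    - {"translation":[3.15,0.1,5],"rot":[-0.005,0,-0.017]}
    - {"translation":[3.15,0.1,9],"rot":[-0.005,0,-0.017]}
    - {"translation":[3.15,0.1,12],"rot":[-0.005,0,-0.017]}
    - {"translation":[3.15,0.1,13.2],"rot":[-0.005,0,-0.017]}
    - {"translation":[3.15,0.1,13.6],"rot":[-0.005,0,-0.017]}
    - {"translation":[3.15,0.1,13.6],"rot":[-0.005,0,-0.017]}

```text
clock: 10.52
eef_pos: [493.6, 102.3, 301.7]
tcp_rot: [3.141, -0.002, 0.761]
contact_force: [0.3, 0.2, 0.0]
opening: 1.001
```

Run:
```python
from h import *
np.set_printoptions(precision=3,suppress=True)
snap("wrist",8);plan(493.3,101,299,.76)
```

```text
clock 10.57 pos [493.7 102.4 301.9] rot [ 3.14  -0.002  0.761] q6 1.01 open 1.004 F [ 0.2  0.4 -1. ]
  delta cm [-0.12  0.08  0.29] rot [ 0.001 -0.002  0.002]
```

View pics/wrist8.png

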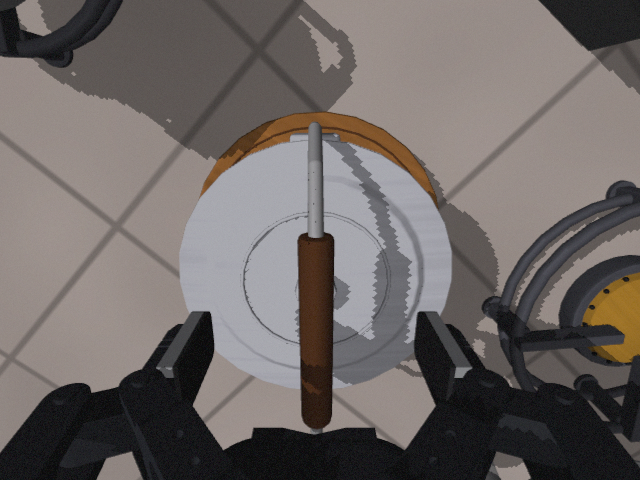

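step_arm:
  deltas:
    - {"translation":[-0.05,0.06,0.28],"rot":[0,0,0]}
    - {"translation":[-0.05,0.06,0.28],"rot":[0,0,0]}
    - {"translation":[-0.05,0.06,0.28],"rot":[0,0,0]}
    - {"translation":[-0.05,0.06,0.28],"rot":[0,0,0]}
    - {"translation":[-0.05,0.06,0.28],"rot":[0,0,0]}
    - {"translation":[-0.05,0.06,0.28],"rot":[0,0,0]}
    - {"translation":[-0.05,0.06,0.28],"rot":[0,0,0]}
    - {"translation":[-0.05,0.06,0.28],"rot":[0,0,0]}
  grip: 255
  squeeze: 100

```text
clock: 11.58
eef_pos: [493.4, 101.6, 298.4]
tcp_rot: [3.141, -0.001, 0.762]
contact_force: [2.3, -3.6, 4.7]
opening: 0.13
```

step_arm:
  deltas:
    - {"translation":[0,0,-0.5],"rot":[0,0,0]}
    - {"translation":[0,0,-2],"rot":[0,0,0]}
    - {"translation":[0,0,-4],"rot":[0,0,0]}
    - {"translation":[0,0,-7],"rot":[0,0,0]}
    - {"translation":[0,0,-9.5],"rot":[0,0,0]}
    - {"translation":[0,0,-11],"rot":[0,0,0]}
    - {"translation":[0,0,-11],"rot":[0,0,0]}
    - {"translation":[0,0,-11],"rot":[0,0,0]}

```text
clock: 12.58
eef_pos: [492.7, 101.6, 407.3]
tcp_rot: [-3.141, 0.0, 0.762]
contact_force: [0.8, 0.4, -4.6]
opening: 0.127
```

Run:
```python
from h import *
np.set_printoptions(precision=3,suppress=True)
snap("wrist",9);snap("side",9);plan(617.8,-113.3,409,.76)
```

```text
clock 12.68 pos [492.8 101.6 407.1] rot [-3.141  0.001  0.762] q6 1.01 open 0.13 F [ 0.6  0.1 -6.2]
  delta cm [-5.78 24.18 -0.21] rot [-0.001  0.001  0.002]
```

View pics/wrist9.png

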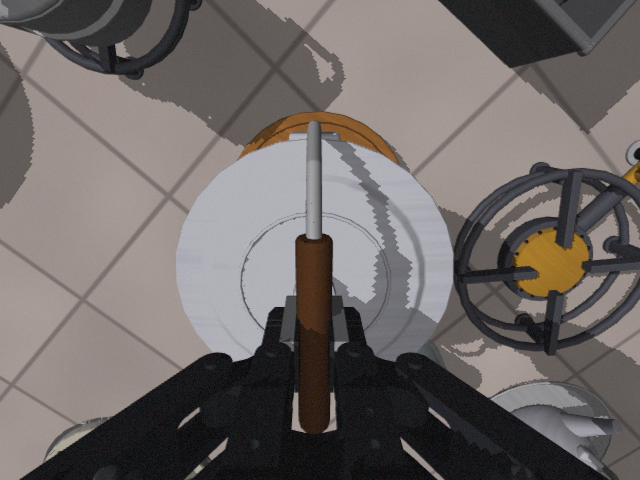

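View pics/side9.png

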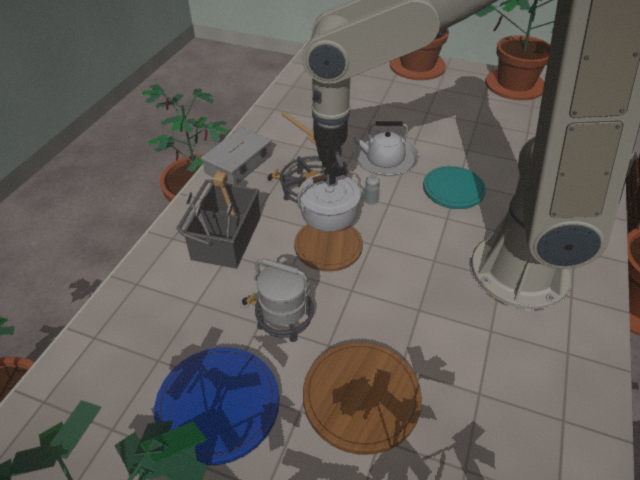

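step_arm:
  deltas:
    - {"translation":[-0.5,2,0],"rot":[0,0,0]}
    - {"translation":[-1.4,6,0],"rot":[0,0,0]}
    - {"translation":[-2.4,10,0],"rot":[0,0,0]}
    - {"translation":[-3.4,14,0],"rot":[0,0,0]}
    - {"translation":[-4.3,18,0],"rot":[0,0,0]}
    - {"translation":[-5.2,22,0],"rot":[0,0,0]}
    - {"translation":[-5.8,24.2,0],"rot":[0,0,0]}
    - {"translation":[-5.8,24.2,0],"rot":[0,0,0]}

```text
clock: 13.68
eef_pos: [618.5, -114.6, 407.1]
tcp_rot: [-3.141, -0.0, 0.76]
contact_force: [-0.3, 0.2, -4.8]
opening: 0.128
```

step_arm:
  deltas:
    - {"translation":[0,0,1.5],"rot":[0,0,0]}
    - {"translation":[0,0,3],"rot":[0,0,0]}
    - {"translation":[0,0,4],"rot":[0,0,0]}
    - {"translation":[0,0,4],"rot":[0,0,0]}

```text
clock: 14.18
eef_pos: [617.8, -113.0, 366.8]
tcp_rot: [-3.14, 0.0, 0.762]
contact_force: [-0.4, -0.5, -5.3]
opening: 0.133
```

Run:
```python
from h import *
np.set_printoptions(precision=3,suppress=True)
snap("wrist",10);snap("side",10);snap("top",10);plan(617.8,-113.3,335,.76)
def c(n,x0,y0,x1,y1,k):
    cv2.imwrite(f"pics/{n}c.png",cv2.resize(load(n)[0][y0:y1,x0:x1,::-1],None,fx=k,fy=k,interpolation=cv2.INTER_CUBIC))
c("side10",250,110,430,240,4.4);c("top10",280,140,560,310,2.8)
```

```text
clock 14.32 pos [ 618.4 -113.4  368.5] rot [ 3.141 -0.001  0.762] q6 0.62 open 0.126 F [-0.9 -0.7 -4.3]
  delta cm [-0.05 -0.05  3.35] rot [ 0.001 -0.001  0.002]
```

View pics/wrist10.png

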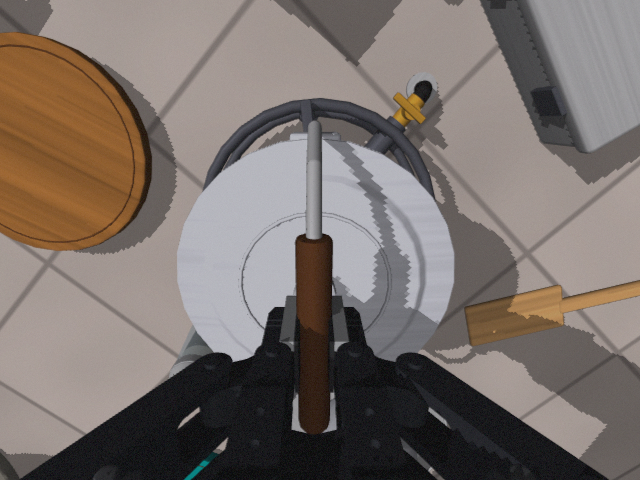

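View pics/side10c.png

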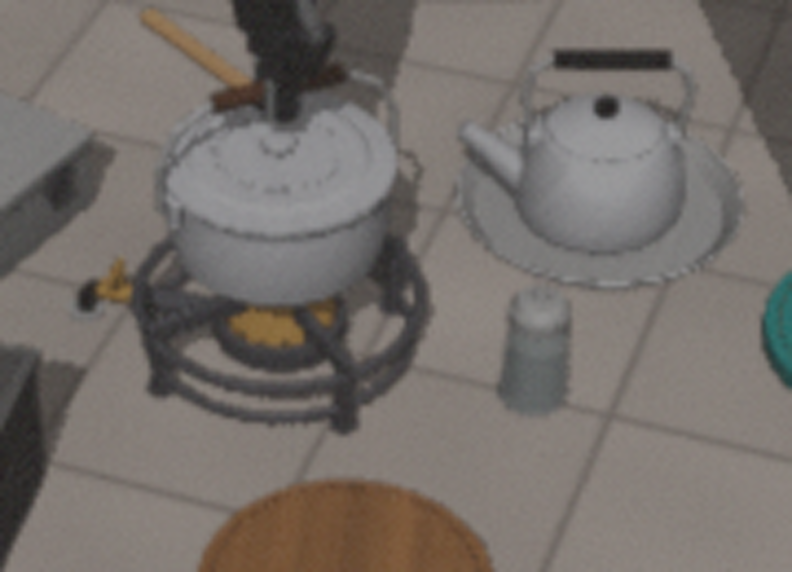

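View pics/top10c.png

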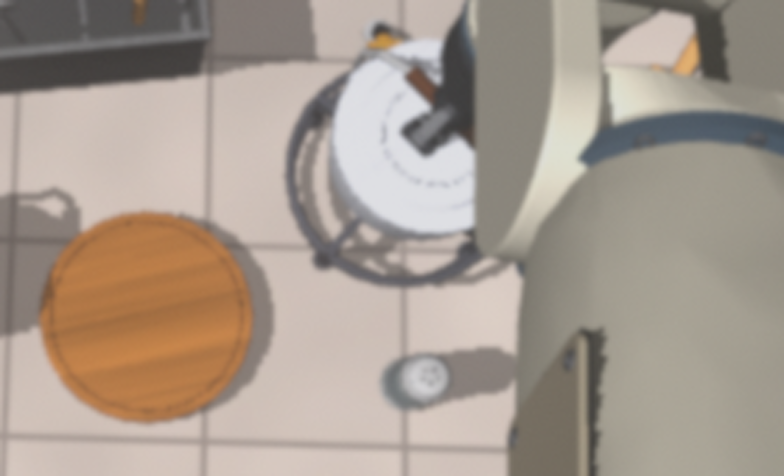

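Run:
```python
from h import *
W=load("wrist10")
cv2.imwrite("pics/w10c.png",cv2.resize(W[0][85:215,190:450,::-1],None,fx=3,fy=3,interpolation=cv2.INTER_CUBIC))
```

```text
(no output)
```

View pics/w10c.png

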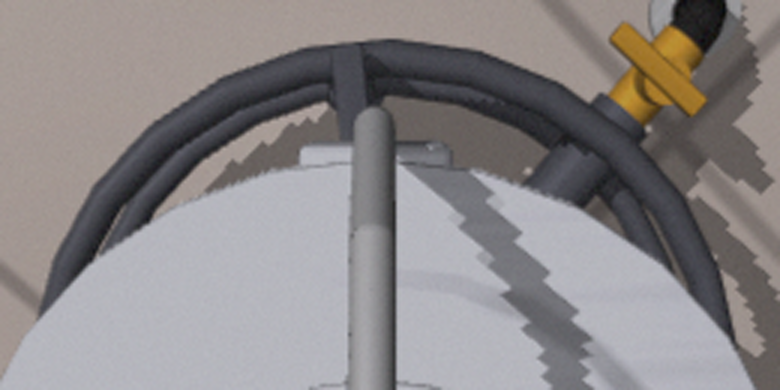

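Run:
```python
from h import *
from scipy.optimize import least_squares
np.set_printoptions(precision=1,suppress=True)
W=load("wrist10")
c=lambda u,v:(190+(u+.5)/3-.5,85+(v+.5)/3-.5)
P=np.array([plane(W,*c(*p),52)[:2] for p in [(42,305),(60,250),(98,185),(155,125),(220,82),(290,53),(390,40),(480,55),(555,85),(650,155),(700,225),(725,290)]])
print(circ(P))
r=least_squares(lambda x:np.linalg.norm(P-x,axis=1)-98,[618,-113]);print("fixed r",r.x,r.fun)
# wrist camera bias: bar at known tcp
e=plane(W,*[315.0,237.],368.5-155);print("bar end seen",e, "expected", [618.4+44*np.cos(.762),-113.4+44*np.sin(.762)])
T=load("top10")
h=cv2.cvtColor(T[0],cv2.COLOR_RGB2HSV)
m=np.zeros(h.shape[:2],np.uint8);m[205:300,285:378]=1
w=((h[...,1]>100)&(h[...,0]<20)).astype(np.uint8)*m
k,_=cv2.findContours(w,cv2.RETR_EXTERNAL,cv2.CHAIN_APPROX_NONE);k=max(k,key=cv2.contourArea)
print("boardT",circ([plane(T,*q,18) for q in k[:,0].astype(float)]))
S=load("side10")
h=cv2.cvtColor(S[0],cv2.COLOR_RGB2HSV)
m=np.zeros(h.shape[:2],np.uint8);m[205:280,285:375]=1
w=((h[...,1]>90)&(h[...,0]<20)).astype(np.uint8)*m
k,_=cv2.findContours(w,cv2.RETR_EXTERNAL,cv2.CHAIN_APPROX_NONE);k=max(k,key=cv2.contourArea)
print("boardS",circ([plane(S,*q,18) for q in k[:,0].astype(float)]))
```

```text
(array([ 620.7, -115.4]), np.float64(97.06727764284486), np.float64(0.22387675006769087))
fixed r [ 619.8 -116.2] [-0.6 -0.3 -0.1 -0.   0.1  0.5  0.6 -0.1 -0.3  0.  -0.1 -0.6]
bar end seen [650.1 -83.2 213.5] expected [np.float64(650.2320956402991), np.float64(-83.02373151378121)]
boardT (array([493.4,  99.6]), np.float64(89.5306620271418), np.float64(0.889228821081609))
boardS (array([491.2, 100.8]), np.float64(91.56265107333115), np.float64(2.238131286400528))
```

step_arm:
  deltas:
    - {"translation":[-0.07,0.16,0.8],"rot":[0,0,0]}
    - {"translation":[-0.07,0.16,1.8],"rot":[0,0,0]}
    - {"translation":[-0.07,0.16,2.6],"rot":[0,0,0]}
    - {"translation":[-0.07,0.16,3.0],"rot":[0,0,0]}
    - {"translation":[-0.07,0.16,3.2],"rot":[0,0,0]}
    - {"translation":[-0.07,0.16,3.2],"rot":[0,0,0]}

```text
clock: 15.08
eef_pos: [618.9, -115.1, 336.1]
tcp_rot: [3.141, -0.001, 0.762]
contact_force: [-0.5, -0.5, -4.4]
opening: 0.128
```

step_arm:
  deltas:
    - {"translation":[0,0,0.06],"rot":[0,0,0]}
    - {"translation":[0,0,0.12],"rot":[0,0,0]}
    - {"translation":[0,0,0.2],"rot":[0,0,0]}

```text
clock: 15.45
eef_pos: [619.2, -115.2, 334.7]
tcp_rot: [3.14, -0.002, 0.762]
contact_force: [0.9, -1.5, 0.2]
opening: 0.131
```

step_arm:
  deltas:
    - {"translation":[0,0,0.04],"rot":[0,0,0]}
    - {"translation":[0,0,0.04],"rot":[0,0,0]}
    - {"translation":[0,0,0.04],"rot":[0,0,0]}
    - {"translation":[0,0,0.04],"rot":[0,0,0]}
    - {"translation":[0,0,0.04],"rot":[0,0,0]}
    - {"translation":[0,0,-3],"rot":[0,0,0]}
    - {"translation":[0,0,-7],"rot":[0,0,0]}
    - {"translation":[0,0,-11],"rot":[0,0,0]}
  grip: 0

```text
clock: 16.45
eef_pos: [618.7, -115.1, 445.2]
tcp_rot: [-3.141, -0.001, 0.762]
contact_force: [0.3, 0.0, 0.0]
opening: 1.0
```

Run:
```python
from h import *
np.set_printoptions(precision=3,suppress=True)
snap("wrist",11);snap("side",11);plan(475,358,450,0.0)
```

```text
clock 16.55 pos [ 619.8 -115.4  449.2] rot [ 3.135 -0.005  0.762] q6 0.62 open 1.0 F [1.  0.1 0.1]
  delta cm [ 22.19 -44.25  -0.24] rot [ 0.004 -0.008  0.762]
```

View pics/wrist11.png

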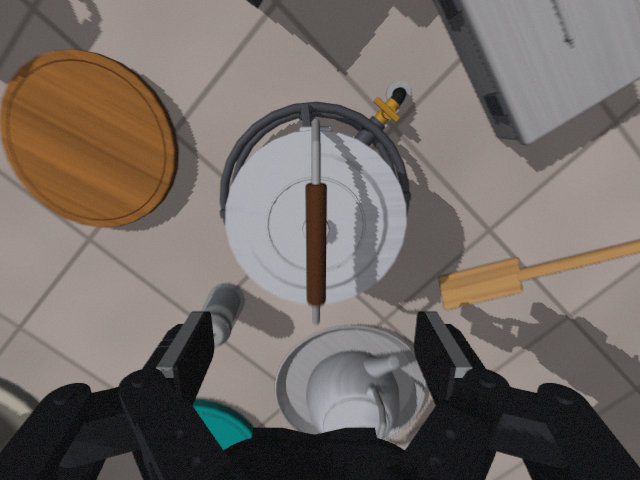

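step_arm:
  deltas:
    - {"translation":[2.2,-4.4,-0.2],"rot":[0,0,0.08]}
    - {"translation":[4.7,-9.4,-0.2],"rot":[0,0,0.17]}
    - {"translation":[7.2,-14.4,-0.2],"rot":[0,0,0.26]}
    - {"translation":[9.7,-19.4,-0.2],"rot":[0,0,0.35]}
    - {"translation":[12.2,-24.4,-0.2],"rot":[0,0,0.44]}
    - {"translation":[14.7,-29.4,-0.2],"rot":[0,0,0.53]}
    - {"translation":[17.2,-34.4,-0.2],"rot":[0,0,0.62]}
    - {"translation":[19.7,-39.4,-0.2],"rot":[0,0,0.71]}

```text
clock: 17.55
eef_pos: [488.5, 307.5, 445.8]
tcp_rot: [-3.141, -0.001, 0.049]
contact_force: [0.0, 0.5, 0.4]
opening: 1.0
```

Run:
```python
from h import *
np.set_printoptions(precision=3,suppress=True)
plan(475,358,450,0.0)
```

```text
clock 17.55 pos [488.5 307.5 445.8] rot [-3.141 -0.001  0.049] q6 2.08 open 1.0 F [0.  0.5 0.4]
  delta cm [-1.1  -5.11 -0.42] rot [-0.    -0.001  0.049]
```

step_arm:
  deltas:
    - {"translation":[-0.7,-3,-0.2],"rot":[0,0,0.03]}
    - {"translation":[-1.1,-5.1,-0.2],"rot":[0,0,0.049]}
    - {"translation":[-1.1,-5.1,-0.2],"rot":[0,0,0.049]}
    - {"translation":[-1.1,-5.1,-0.2],"rot":[0,0,0.049]}

```text
clock: 18.05
eef_pos: [475.7, 355.8, 447.8]
tcp_rot: [3.141, -0.0, 0.003]
contact_force: [-0.3, -0.4, -0.0]
opening: 1.0
```

Run:
```python
from h import *
np.set_printoptions(precision=3,suppress=True)
snap("wrist",12);plan(505,358,350,0.0)
```

```text
clock 18.1 pos [475.9 355.5 448. ] rot [ 3.142 -0.001  0.003] q6 2.21 open 0.998 F [ 0.  -0.1 -0.3]
  delta cm [ 2.91 -0.24  9.8 ] rot [ 0.    -0.     0.003]
```

View pics/wrist12.png

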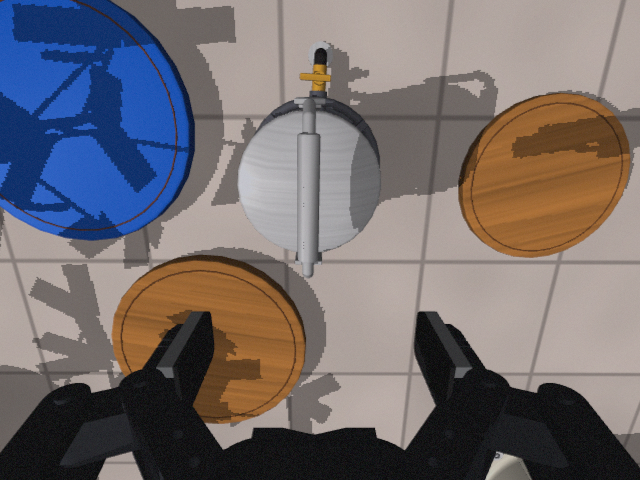

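Run:
```python
from h import *
np.set_printoptions(precision=3,suppress=True)
W=load("wrist12")
cv2.imwrite("pics/w12c.png",cv2.resize(W[0][85:285,225:395,::-1],None,fx=3,fy=3,interpolation=cv2.INTER_CUBIC))
e1=plane(W,309,133.5,195);e2=plane(W,307.7,264,195);print(e1,e2,(e1+e2)/2,np.linalg.norm(e1-e2),np.arctan2(*(e1-e2)[1::-1]))
h=cv2.cvtColor(W[0],cv2.COLOR_RGB2HSV)
w=((h[...,1]>90)&(h[...,0]<20)).astype(np.uint8);w[:,:450]=0
k,_=cv2.findContours(w,cv2.RETR_EXTERNAL,cv2.CHAIN_APPROX_NONE);k=max(k,key=cv2.contourArea)
print("board",circ([plane(W,*q,16) for q in cv2.convexHull(k)[:,0].astype(float)]))
h=load("wrist10");h=load("wrist11");
```

```text
[551.704 358.333 195.   ] [467.395 359.289 195.   ] [509.549 358.811 195.   ] 84.31417799543924 -0.011335505397054224
board (array([493.984,  96.863]), np.float64(93.41849289836983), np.float64(1.0217921544976039))
```

View pics/w12c.png

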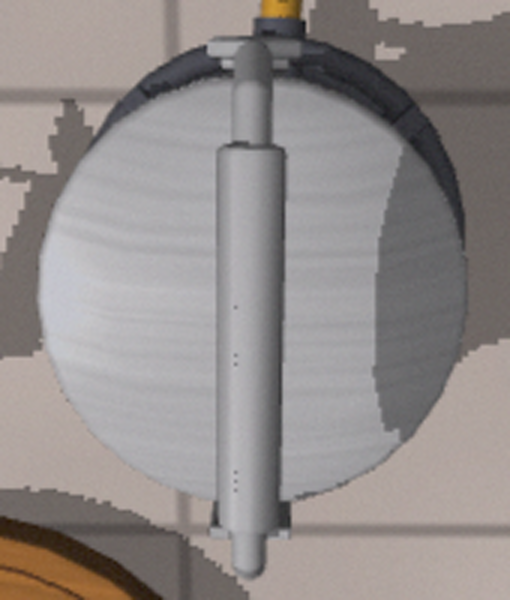

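step_arm:
  deltas:
    - {"translation":[3.35,-0.33,1],"rot":[0,0,0.003]}
    - {"translation":[3.35,-0.33,5],"rot":[0,0,0.003]}
    - {"translation":[3.35,-0.33,8],"rot":[0,0,0.003]}
    - {"translation":[3.35,-0.33,9.3],"rot":[0,0,0.003]}
    - {"translation":[3.35,-0.33,9.6],"rot":[0,0,0.003]}
    - {"translation":[3.35,-0.33,9.6],"rot":[0,0,0.003]}

```text
clock: 18.85
eef_pos: [509.7, 359.7, 353.3]
tcp_rot: [-3.14, -0.002, -0.0]
contact_force: [0.0, 0.6, -0.2]
opening: 1.003
```

Run:
```python
from h import *
np.set_printoptions(precision=3,suppress=True)
snap("wrist",13);plan(509.5,358.8,350,0.0)
```

```text
clock 18.9 pos [509.7 359.9 353.6] rot [-3.14  -0.003 -0.   ] q6 2.18 open 1.0 F [-0.4 -0.1  0.8]
  delta cm [-0.02  0.11  0.36] rot [-0.002 -0.002 -0.   ]
```

View pics/wrist13.png

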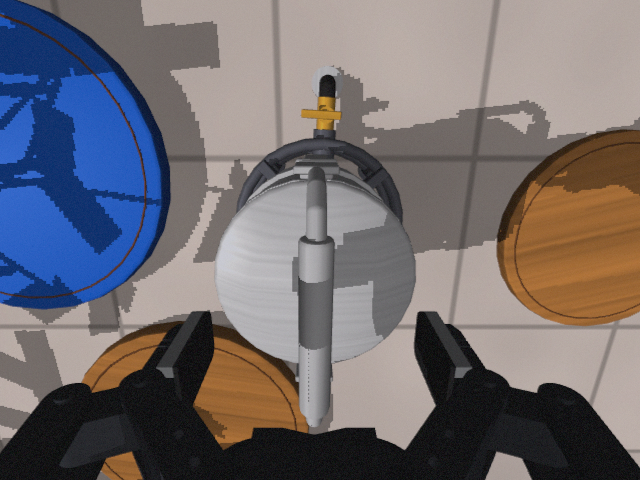

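step_arm:
  deltas:
    - {"translation":[0.1,0.08,0.33],"rot":[0,0,0.012]}
    - {"translation":[0.1,0.08,0.33],"rot":[0,0,0.012]}
    - {"translation":[0.1,0.08,0.33],"rot":[0,0,0.012]}
    - {"translation":[0.1,0.08,0.33],"rot":[0,0,0.012]}
    - {"translation":[0.1,0.08,0.33],"rot":[0,0,0.012]}
    - {"translation":[0.1,0.08,0.33],"rot":[0,0,0.012]}
    - {"translation":[0.1,0.08,0.33],"rot":[0,0,0.012]}
    - {"translation":[0.1,0.08,0.33],"rot":[0,0,0.012]}
  grip: 255

```text
clock: 19.9
eef_pos: [510.4, 359.1, 349.3]
tcp_rot: [-3.14, -0.001, -0.012]
contact_force: [-0.5, 1.4, 4.7]
opening: 0.127
```

step_arm:
  deltas:
    - {"translation":[0,0,-0.5],"rot":[0,0,0]}
    - {"translation":[0,0,-2],"rot":[0,0,0]}
    - {"translation":[0,0,-4],"rot":[0,0,0]}
    - {"translation":[0,0,-6],"rot":[0,0,0]}
    - {"translation":[0,0,-7],"rot":[0,0,0]}
    - {"translation":[0,0,-7],"rot":[0,0,0]}
    - {"translation":[0,0,-7],"rot":[0,0,0]}

```text
clock: 20.78
eef_pos: [510.0, 358.7, 418.1]
tcp_rot: [3.141, 0.0, -0.012]
contact_force: [-0.8, 0.6, -7.3]
opening: 0.134
```

Run:
```python
from h import *
np.set_printoptions(precision=3,suppress=True)
snap("side",14);snap("wrist",14);plan(493,99,419,-0.01)
```

```text
clock 20.88 pos [510.  358.7 418. ] rot [ 3.141  0.001 -0.012] q6 2.19 open 0.132 F [-0.5 -0.  -6.5]
  delta cm [-1.39 25.99 -0.09] rot [ 0.     0.001 -0.002]
```

View pics/side14.png

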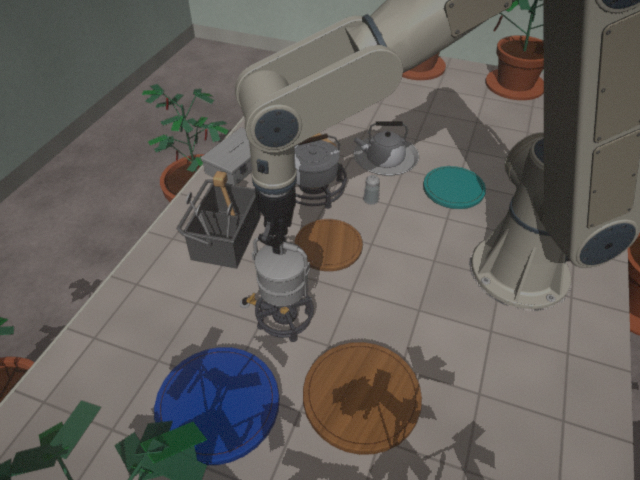

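View pics/wrist14.png

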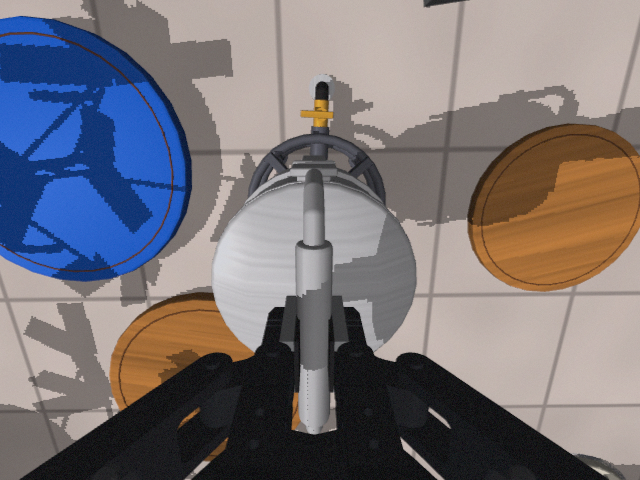

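step_arm:
  deltas:
    - {"translation":[-0.1,2,0],"rot":[0,0,0]}
    - {"translation":[-0.3,6,0],"rot":[0,0,0]}
    - {"translation":[-0.5,10,0],"rot":[0,0,0]}
    - {"translation":[-0.7,14,0],"rot":[0,0,0]}
    - {"translation":[-1,18,0],"rot":[0,0,0]}
    - {"translation":[-1.2,22,0],"rot":[0,0,0]}
    - {"translation":[-1.4,25,0],"rot":[0,0,0]}
    - {"translation":[-1.4,25.9,0],"rot":[0,0,0]}

```text
clock: 21.88
eef_pos: [492.4, 98.0, 418.6]
tcp_rot: [3.141, -0.0, -0.014]
contact_force: [-0.1, -0.0, -6.9]
opening: 0.131
```

step_arm:
  deltas:
    - {"translation":[0,0,1.5],"rot":[0,0,0]}
    - {"translation":[0,0,3.5],"rot":[0,0,0]}
    - {"translation":[0,0,5],"rot":[0,0,0]}
    - {"translation":[0,0,6],"rot":[0,0,0]}
    - {"translation":[0,0,6],"rot":[0,0,0]}

```text
clock: 22.5
eef_pos: [492.9, 100.4, 357.9]
tcp_rot: [-3.141, 0.001, -0.012]
contact_force: [0.2, 0.2, -6.6]
opening: 0.131
```

Run:
```python
from h import *
np.set_printoptions(precision=3,suppress=True)
snap("side",15);snap("wrist",15);plan(493,99.5,321,-0.012)
W=load("wrist15");h=cv2.cvtColor(W[0],cv2.COLOR_RGB2HSV)
w=((h[...,1]>90)&(h[...,0]<20)).astype(np.uint8)
cv2.imwrite("pics/w15m.png",w*255)
```

```text
clock 22.6 pos [493.4 100.3 359.1] rot [-3.141 -0.001 -0.012] q6 1.78 open 0.125 F [ 0.3  0.3 -6.4]
  delta cm [-0.04  0.09  3.81] rot [-0.001 -0.001 -0.   ]
```

View pics/wrist15.png

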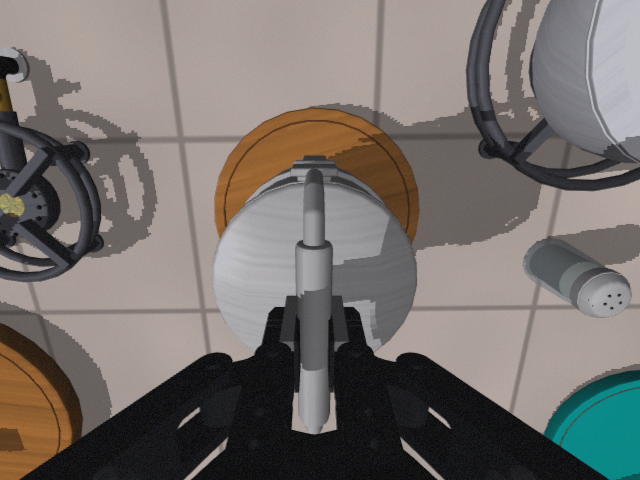

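Run:
```python
from h import *
from scipy.optimize import least_squares
np.set_printoptions(precision=2,suppress=True)
W=load("wrist15");h=cv2.cvtColor(W[0],cv2.COLOR_RGB2HSV)
w=((h[...,1]>80)&(h[...,0]<22)).astype(np.uint8);w[:,:205]=0;w[:,430:]=0;w[235:]=0
k,_=cv2.findContours(w,cv2.RETR_EXTERNAL,cv2.CHAIN_APPROX_NONE);k=max(k,key=cv2.contourArea)[:,0].astype(float)
k=np.array([p for p in k if p[1]<225 and (p[1]<160 or p[0]<225 or p[0]>410)])
P=np.array([plane(W,*q,20)[:2] for q in k])
f=lambda x:np.linalg.norm(P-x,axis=1)-92
r=least_squares(f,[493,99],loss="soft_l1");print(len(P),r.x,np.std(f(r.x)),circ(P))
```

```text
345 [492.6   97.78] 11.844666550117017 (array([495.49,  97.76]), np.float64(86.56536333560206), np.float64(12.176643364608926))
```

Run:
```python
from h import *
from scipy.optimize import least_squares
np.set_printoptions(precision=2,suppress=True)
W=load("wrist15");h=cv2.cvtColor(W[0],cv2.COLOR_RGB2HSV)
w=((h[...,1]>80)&(h[...,0]<22));w[:,:205]=0;w[:,430:]=0
k=[]
for v in range(115,215,3):
    x=np.where(w[v])[0];k+=[(x[0],v),(x[-1],v)]
for u in range(260,370,4): k.append((u,np.where(w[:,u])[0][0]))
for z in (22,18):
    P=np.array([plane(W,*q,z)[:2] for q in k])
    f=lambda x:np.linalg.norm(P-x,axis=1)-92
    r=least_squares(f,[493,99],loss="soft_l1");print(z,r.x,np.std(f(r.x)),circ(P))
```

```text
22 [492.74  97.73] 0.7755744154028195 (array([495.1 ,  97.75]), np.float64(90.11165702457878), np.float64(0.2799573274784894))
18 [493.11  97.73] 0.39609449615870845 (array([494.01,  97.73]), np.float64(91.29310009117668), np.float64(0.283627814232527))
```

step_arm:
  deltas:
    - {"translation":[0,0.18,1],"rot":[0,0,0]}
    - {"translation":[0,0.18,2],"rot":[0,0,0]}
    - {"translation":[0,0.18,3],"rot":[0,0,0]}
    - {"translation":[0,0.18,3.4],"rot":[0,0,0]}
    - {"translation":[0,0.18,3.6],"rot":[0,0,0]}
    - {"translation":[0,0.18,3.6],"rot":[0,0,0]}

```text
clock: 23.35
eef_pos: [493.2, 98.4, 322.9]
tcp_rot: [-3.141, -0.001, -0.012]
contact_force: [0.3, 0.3, -6.2]
opening: 0.129
```

step_arm:
  deltas:
    - {"translation":[0,0,0.06],"rot":[0,0,0]}
    - {"translation":[0,0,0.12],"rot":[0,0,0]}
    - {"translation":[0,0,0.18],"rot":[0,0,0]}

```text
clock: 23.72
eef_pos: [493.2, 98.3, 321.3]
tcp_rot: [-3.141, -0.001, -0.012]
contact_force: [-1.5, -1.8, 1.2]
opening: 0.129
```

step_arm:
  deltas:
    - {"translation":[0,0,0.03],"rot":[0,0,0]}
    - {"translation":[0,0,0.03],"rot":[0,0,0]}
    - {"translation":[0,0,0.03],"rot":[0,0,0]}
    - {"translation":[0,0,0.03],"rot":[0,0,0]}
    - {"translation":[0,0,0.03],"rot":[0,0,0]}
    - {"translation":[0,0,-3],"rot":[0,0,0]}
    - {"translation":[0,0,-8],"rot":[0,0,0]}
    - {"translation":[0,0,-13],"rot":[0,0,0]}
  grip: 0

```text
clock: 24.72
eef_pos: [492.8, 98.2, 452.3]
tcp_rot: [-3.141, -0.0, -0.012]
contact_force: [0.6, 0.6, 0.6]
opening: 1.002
```

Run:
```python
from h import *
np.set_printoptions(precision=3,suppress=True)
snap("side",16);snap("top",16);snap("wrist",16);plan(429,-350,445,0.354)
def c(n,x0,y0,x1,y1,k):
    cv2.imwrite(f"pics/{n}c.png",cv2.resize(load(n)[0][y0:y1,x0:x1,::-1],None,fx=k,fy=k,interpolation=cv2.INTER_CUBIC))
c("side16",230,110,430,350,2.5);c("top16",180,140,570,330,2)
```

```text
clock 24.88 pos [493.7  98.4 453.8] rot [-3.14  -0.006 -0.012] q6 1.78 open 0.997 F [ 0.3  0.4 -0.3]
  delta cm [-5.93 44.92  0.76] rot [-0.001 -0.007 -0.366]
```

View pics/side16c.png

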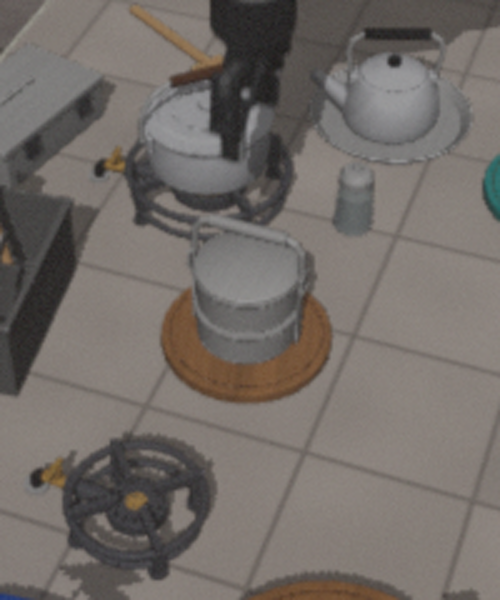

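View pics/top16c.png

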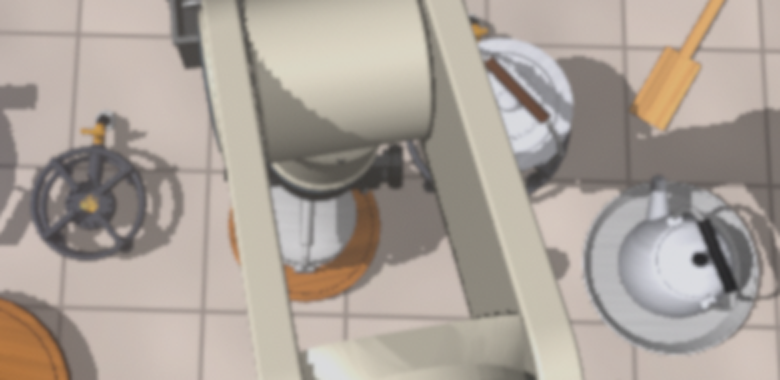

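View pics/wrist16.png

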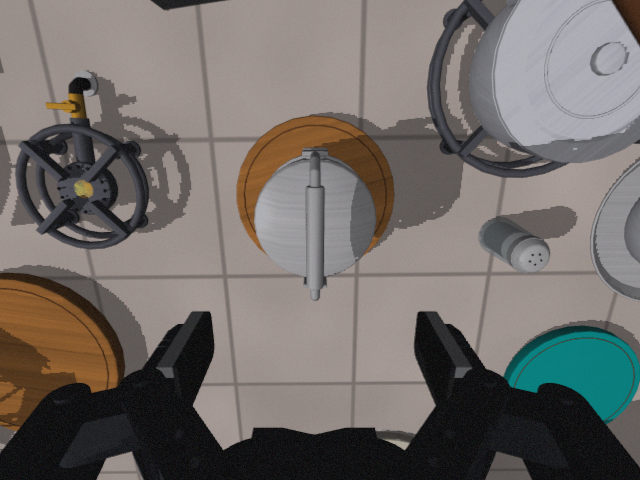

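Run:
```python
from h import *
def c(n,x0,y0,x1,y1,k,o):
    cv2.imwrite(f"pics/{o}.png",cv2.resize(load(n)[0][y0:y1,x0:x1,::-1],None,fx=k,fy=k,interpolation=cv2.INTER_CUBIC))
c("side16",245,275,325,345,8,"a1");c("top16",190,205,260,275,8,"a2");c("wrist16",10,110,160,260,4,"a3")
a=cv2.imread("pics/a1.png")[:560,:640];b=cv2.imread("pics/a2.png")
```

```text
(no output)
```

View pics/a1.png

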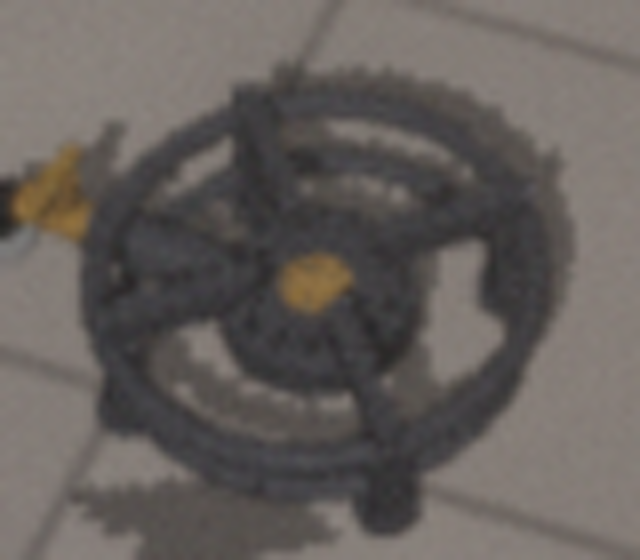

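View pics/a2.png

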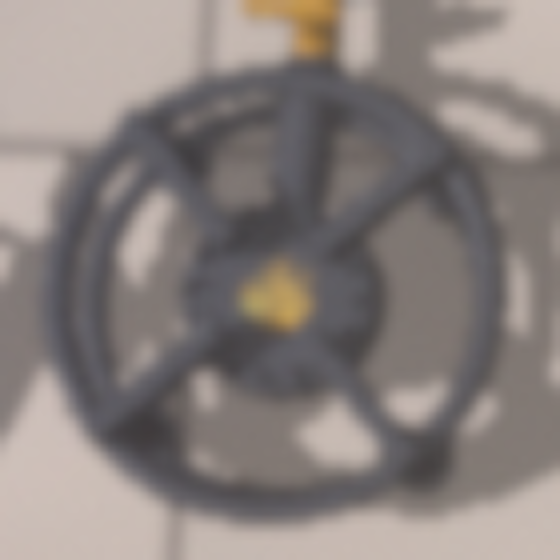

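View pics/a3.png

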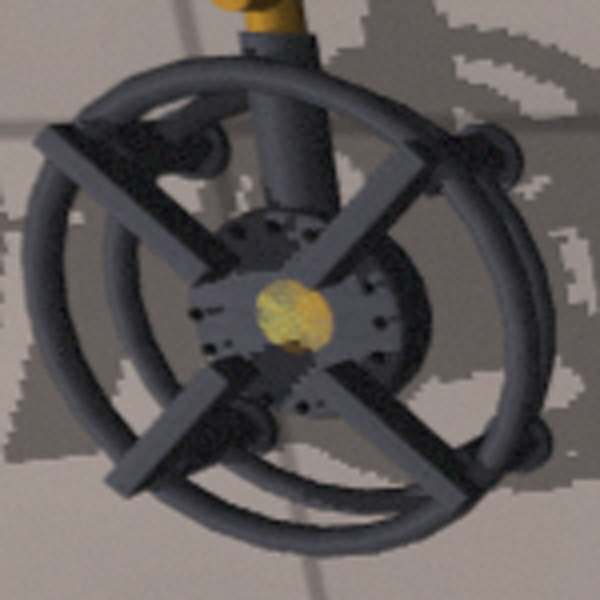

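Run:
```python
from h import *
np.set_printoptions(precision=1,suppress=True)
def X(a,b,c,d):
    a,b,c,d=map(lambda p:np.array(p,float),(a,b,c,d));t=np.linalg.solve(np.c_[b-a,c-d],c-a);return a+t[0]*(b-a)
S,T,W=load("side16"),load("top16"),load("wrist16")
f=lambda p,k,x,y:(x+(p[0]+.5)/k-.5,y+(p[1]+.5)/k-.5)
s=f(X((250,95),(392,440),(105,323),(520,195)),8,245,275)
t=f(X((145,132),(412,455),(447,160),(108,425)),8,190,205)
w=f(X((50,137),(458,493),(415,152),(122,485)),4,10,110)
print(s,t,w)
for q in ((S,*s),(T,*t),(W,*w)): print(plane(*q,50))
print("tri",tri((S,*s),(T,*t)),tri((S,*s),(T,*t),(W,*w)))
O=[plane(T,*f(p,8,190,205),46) for p in [(45,290),(503,290),(280,62),(275,522),(95,150),(75,400),(150,485),(420,110),(485,200),(480,390),(380,500)]];print("outerT",circ(O))
O=[plane(W,*f(p,4,10,110),46) for p in [(25,270),(555,350),(240,55),(330,555),(60,130),(60,400),(200,520),(400,110),(500,200),(470,495),(400,540)]];print("outerW",circ(O))
O=[plane(S,*f(p,8,245,275),46) for p in [(83,270),(330,85),(548,270),(110,370),(200,465),(420,470),(500,400),(190,125),(470,130)]];print("outerS",circ(O))
plan(429,-350,445,0.354)
```

```text
(np.float64(284.1797552385792), np.float64(306.7663947697876)) (np.float64(224.26316490246987), np.float64(241.11470885205156)) (np.float64(75.6111682460903), np.float64(190.54430366570625))
[507.9 358.6  50. ]
[508.7 353.8  50. ]
[512.4 352.2  50. ]
tri (array([509.5, 355. ,  44.8]), [np.float64(0.07874122483831623), np.float64(0.0787412248383047)]) (array([510.2, 355.3,  44.6]), [np.float64(0.6288428134192744), np.float64(0.7307446117303603), np.float64(1.332698375346318)])
outerT (array([510. , 355.5]), np.float64(68.21990080479058), np.float64(1.0405564560399145))
outerW (array([513.8, 348.7]), np.float64(68.14459192477537), np.float64(1.8128381346535523))
outerS (array([505.8, 362.6]), np.float64(70.0588045078167), np.float64(2.2650054564154614))
clock 24.88 pos [493.7  98.4 453.8] rot [-3.1 -0.  -0. ] q6 1.78 open 0.997 F [ 0.3  0.4 -0.3]
  delta cm [-5.9 44.9  0.8] rot [-0.  -0.  -0.4]
```

step_arm:
  deltas:
    - {"translation":[-0.6,4.5,0.1],"rot":[0,0,-0.04]}
    - {"translation":[-1.3,10,0.2],"rot":[0,0,-0.08]}
    - {"translation":[-2,15.5,0.3],"rot":[0,0,-0.13]}
    - {"translation":[-2.8,21,0.4],"rot":[0,0,-0.18]}
    - {"translation":[-3.5,26.5,0.5],"rot":[0,0,-0.22]}
    - {"translation":[-4.2,32,0.6],"rot":[0,0,-0.26]}
    - {"translation":[-4.9,37.5,0.7],"rot":[0,0,-0.3]}
    - {"translation":[-5.5,42,0.8],"rot":[0,0,-0.34]}

```text
clock: 25.88
eef_pos: [432.0, -322.9, 441.3]
tcp_rot: [-3.14, 0.0, 0.328]
contact_force: [-0.0, -0.0, 0.7]
opening: 1.0
```

step_arm:
  deltas:
    - {"translation":[-0.4,1.5,0],"rot":[0,0,-0.012]}
    - {"translation":[-0.4,2.8,0],"rot":[0,0,-0.026]}
    - {"translation":[-0.4,2.8,0],"rot":[0,0,-0.026]}
    - {"translation":[-0.4,2.8,0],"rot":[0,0,-0.026]}

```text
clock: 26.38
eef_pos: [438.5, -347.8, 442.6]
tcp_rot: [-3.141, -0.001, 0.355]
contact_force: [0.1, 0.5, 0.7]
opening: 1.0
```

Run:
```python
from h import *
np.set_printoptions(precision=3,suppress=True)
snap("wrist",17);plan(457.4,-339.8,286,0.355)
W=load("wrist17");h=cv2.cvtColor(W[0],cv2.COLOR_RGB2HSV)
m=np.zeros(h.shape[:2],bool);m[120:300,285:345]=True
b=barends(m&(h[...,2]<45));print(b)
e1=plane(W,*b[2],130);e2=plane(W,*b[3],130);print(e1,e2,(e1+e2)/2,np.linalg.norm(e1-e2),np.arctan2(*(e1-e2)[1::-1]))
```

```text
clock 26.43 pos [ 438.4 -347.8  442.7] rot [-3.141 -0.001  0.355] q6 0.54 open 0.996 F [-0.4  0.2 -0.3]
  delta cm [ 2.05 -0.08 15.67] rot [-0.001 -0.001 -0.   ]
(array([313.884, 198.293]), array([0.001, 1.   ]), array([313.845, 149.994]), array([313.926, 250.002]), 1607)
[ 496.07  -326.993  130.   ] [ 419.071 -355.604  130.   ] [ 457.571 -341.298  130.   ] 82.14252680044547 0.35576335466092396
```

View pics/wrist17.png

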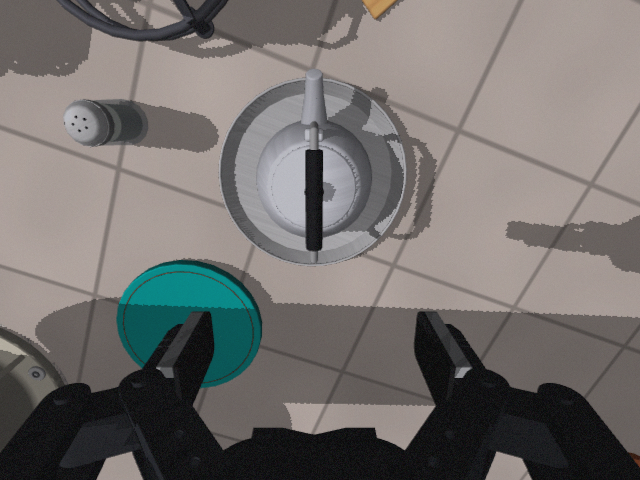

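Kettle at (457.5, -340.5), as left. Descend and grip.

step_arm:
  deltas:
    - {"translation":[2.05,-0.03,2],"rot":[0,0,0]}
    - {"translation":[2.05,-0.03,7],"rot":[0,0,0]}
    - {"translation":[2.05,-0.03,12],"rot":[0,0,0]}
    - {"translation":[2.05,-0.03,14.8],"rot":[0,0,0]}
    - {"translation":[2.05,-0.03,15.6],"rot":[0,0,0]}
    - {"translation":[2.05,-0.03,15.75],"rot":[0,0,0]}
    - {"translation":[2.05,-0.03,15.75],"rot":[0,0,0]}

```text
clock: 27.3
eef_pos: [458.0, -341.4, 286.3]
tcp_rot: [3.14, -0.002, 0.354]
contact_force: [-0.7, 1.5, 1.3]
opening: 1.001
```

step_arm:
  deltas:
    - {"translation":[0,0,0.15],"rot":[0,0,0]}
    - {"translation":[0,0,0.15],"rot":[0,0,0]}
    - {"translation":[0,0,0.15],"rot":[0,0,0]}
    - {"translation":[0,0,0.15],"rot":[0,0,0]}
    - {"translation":[0,0,0.15],"rot":[0,0,0]}
    - {"translation":[0,0,0.15],"rot":[0,0,0]}
    - {"translation":[0,0,0.15],"rot":[0,0,0]}
    - {"translation":[0,0,0.15],"rot":[0,0,0]}
  grip: 255

```text
clock: 28.3
eef_pos: [457.3, -341.1, 284.0]
tcp_rot: [-3.141, -0.001, 0.354]
contact_force: [-1.2, 3.2, 6.0]
opening: 0.131
```

step_arm:
  deltas:
    - {"translation":[0,0,-0.5],"rot":[0,0,0]}
    - {"translation":[0,0,-2],"rot":[0,0,0]}
    - {"translation":[0,0,-5],"rot":[0,0,0]}
    - {"translation":[0,0,-9],"rot":[0,0,0]}
    - {"translation":[0,0,-13],"rot":[0,0,0]}
    - {"translation":[0,0,-17],"rot":[0,0,0]}
    - {"translation":[0,0,-20],"rot":[0,0,0]}
    - {"translation":[0,0,-20],"rot":[0,0,0]}

```text
clock: 29.3
eef_pos: [457.5, -341.7, 486.7]
tcp_rot: [3.137, -0.004, 0.354]
contact_force: [1.1, -0.2, -5.7]
opening: 0.128
```

Run:
```python
from h import *
np.set_printoptions(precision=3,suppress=True)
snap("wrist",18);snap("side",18);plan(510,356,484,0.355)
```

```text
clock 29.4 pos [ 456.9 -341.2  483. ] rot [-3.141 -0.001  0.354] q6 0.57 open 0.128 F [ 0.1  0.6 -4.9]
  delta cm [ 29.14 -63.56  -0.03] rot [-0.001 -0.001 -0.001]
```

View pics/side18.png

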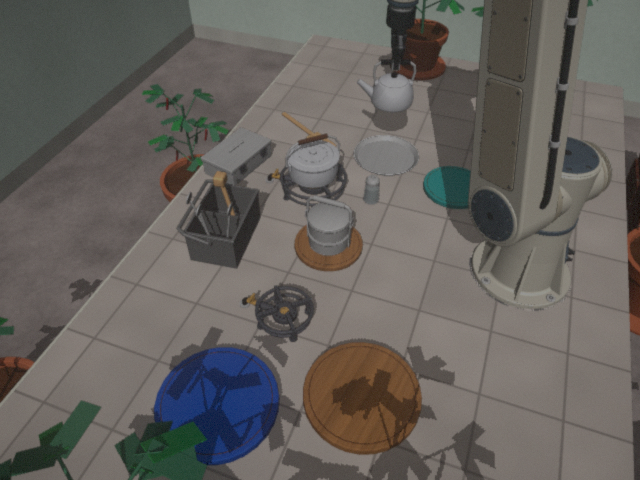

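View pics/wrist18.png

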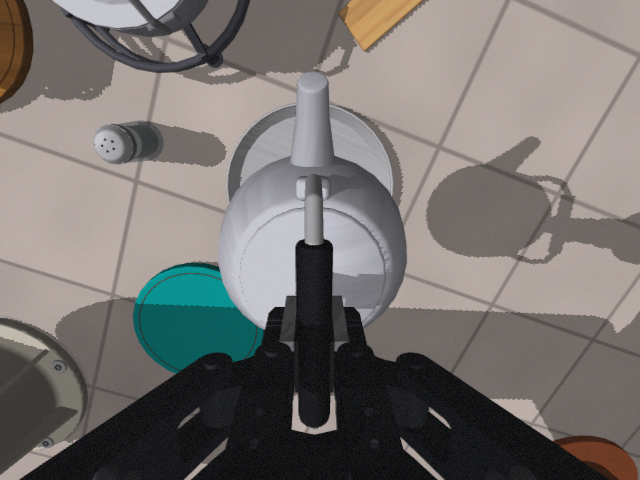

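step_arm:
  deltas:
    - {"translation":[0,0,-2],"rot":[0,0,0]}
    - {"translation":[0.8,-1.8,-4],"rot":[0,0,0]}
    - {"translation":[2.5,-5.4,-4],"rot":[0,0,0]}
    - {"translation":[4.6,-10,-4],"rot":[0,0,0]}
    - {"translation":[6.9,-15,-4],"rot":[0,0,0]}
    - {"translation":[9.2,-20,-4],"rot":[0,0,0]}
    - {"translation":[11.5,-25,-4],"rot":[0,0,0]}
    - {"translation":[13.7,-30,-4],"rot":[0,0,0]}

```text
clock: 30.4
eef_pos: [481.0, -10.2, 523.4]
tcp_rot: [-3.141, -0.0, 0.354]
contact_force: [0.6, -0.9, -4.3]
opening: 0.129
```

Run:
```python
from h import *
np.set_printoptions(precision=3,suppress=True)
plan(510,356,484,0.355)
```

```text
clock 30.4 pos [481.  -10.2 523.4] rot [-3.141 -0.     0.354] q6 1.19 open 0.129 F [ 0.6 -0.9 -4.3]
  delta cm [ 15.42 -33.34   3.97] rot [-0.001 -0.    -0.001]
```

step_arm:
  deltas:
    - {"translation":[2.1,-4.6,0],"rot":[0,0,0]}
    - {"translation":[4.3,-9.4,0],"rot":[0,0,0]}
    - {"translation":[6.6,-14.3,0],"rot":[0,0,0]}
    - {"translation":[8.9,-19.2,0],"rot":[0,0,0]}
    - {"translation":[11.1,-24,0],"rot":[0,0,0]}
    - {"translation":[13.2,-28.5,0],"rot":[0,0,0]}
    - {"translation":[14.7,-31.8,0],"rot":[0,0,0]}
    - {"translation":[15.3,-33.1,0],"rot":[0,0,0]}

```text
clock: 31.4
eef_pos: [509.6, 353.2, 523.0]
tcp_rot: [-3.141, 0.001, 0.356]
contact_force: [-0.2, -0.5, -5.1]
opening: 0.128
```

step_arm:
  deltas:
    - {"translation":[0,0,2],"rot":[0,0,0]}
    - {"translation":[0,0,5],"rot":[0,0,0]}
    - {"translation":[0,0,9],"rot":[0,0,0]}
    - {"translation":[0,0,13],"rot":[0,0,0]}
    - {"translation":[0,0,15],"rot":[0,0,0]}
    - {"translation":[0,0,15],"rot":[0,0,0]}

```text
clock: 32.15
eef_pos: [509.8, 350.2, 372.2]
tcp_rot: [3.141, 0.004, 0.353]
contact_force: [0.7, -0.6, -4.4]
opening: 0.129
```

Run:
```python
from h import *
np.set_printoptions(precision=3,suppress=True)
snap("wrist",19);snap("side",19);plan(510,356,331,0.355)
W=load("wrist19")
cv2.imwrite("pics/w19c.png",cv2.resize(W[0][50:250,190:450,::-1],None,fx=3,fy=3,interpolation=cv2.INTER_CUBIC))
cv2.imwrite("pics/s19c.png",cv2.resize(load("side19")[0][200:350,230:380,::-1],None,fx=4,fy=4,interpolation=cv2.INTER_CUBIC))
```

```text
clock 32.25 pos [510.8 350.9 374.9] rot [-3.141 -0.001  0.354] q6 1.82 open 0.132 F [ 1.2  1.3 -4.4]
  delta cm [ 0.1  -0.5   4.39] rot [-0.    -0.001 -0.001]
```

View pics/w19c.png

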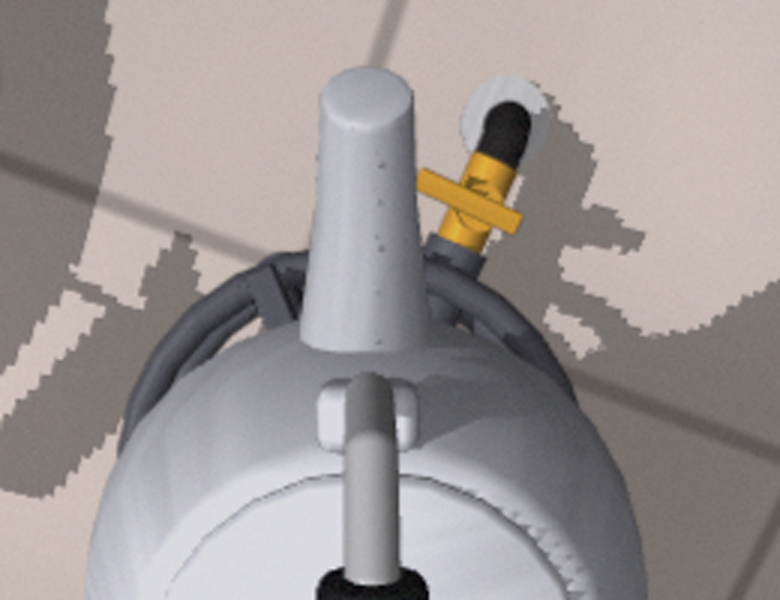

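View pics/s19c.png

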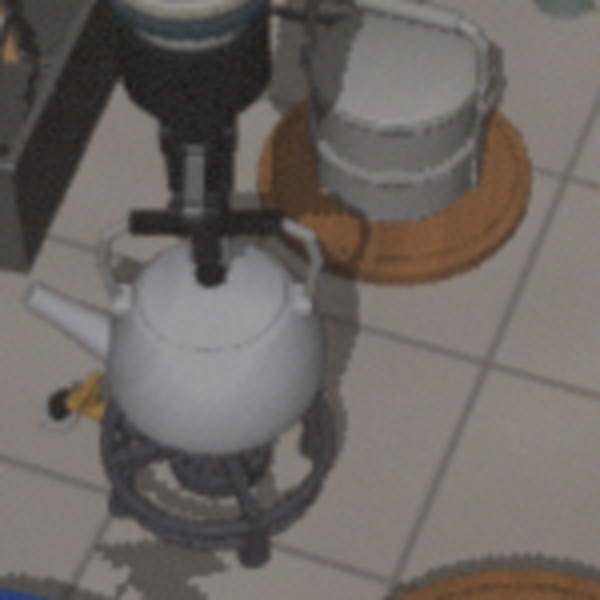

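Run:
```python
from h import *
from scipy.optimize import least_squares
np.set_printoptions(precision=2,suppress=True)
W=load("wrist19")
c=lambda u,v:(190+(u+.5)/3-.5,50+(v+.5)/3-.5)
for z in (44,48):
    P=np.array([plane(W,*c(*p),z)[:2] for p in [(121,440),(130,400),(150,355),(185,305),(225,273),(268,253),(300,250),(430,260),(480,282),(520,315),(555,360),(574,395)]])
    f=lambda x:np.linalg.norm(P-x,axis=1)-68
    r=least_squares(f,[510,355]);print(z,r.x,r.fun,circ(P))
plan(510.5,356,331,.355)
```

```text
44 [513.05 356.52] [-1.28 -0.98 -0.55  0.76  1.21  1.21 -0.25 -0.7  -0.22 -0.46 -0.55 -0.09] (array([514.89, 357.38]), np.float64(66.45194389730771), np.float64(0.6194492320880675))
48 [513.01 356.32] [-1.81 -1.32 -0.69  0.8   1.37  1.43  0.02 -0.52 -0.16 -0.57 -0.87 -0.61] (array([515.9 , 357.68]), np.float64(65.55487707295033), np.float64(0.6110869882937112))
clock 32.25 pos [510.8 350.9 374.9] rot [-3.14 -0.    0.35] q6 1.82 open 0.132 F [ 1.2  1.3 -4.4]
  delta cm [ 0.15 -0.48  4.39] rot [-0. -0. -0.]
```

step_arm:
  deltas:
    - {"translation":[0.23,-0.48,0.5],"rot":[0,0,0]}
    - {"translation":[0.23,-0.48,1.5],"rot":[0,0,0]}
    - {"translation":[0.23,-0.48,2.5],"rot":[0,0,0]}
    - {"translation":[0.23,-0.48,3.3],"rot":[0,0,0]}
    - {"translation":[0.23,-0.48,3.8],"rot":[0,0,0]}
    - {"translation":[0.23,-0.48,3.9],"rot":[0,0,0]}
    - {"translation":[0.23,-0.48,3.9],"rot":[0,0,0]}

```text
clock: 33.12
eef_pos: [511.4, 356.3, 335.3]
tcp_rot: [-3.141, -0.001, 0.354]
contact_force: [0.4, 0.3, -4.1]
opening: 0.129
```

Run:
```python
from h import *
np.set_printoptions(precision=3,suppress=True)
snap("wrist",20);plan(511.3,356.2,331,0.355)
cv2.imwrite("pics/w20c.png",cv2.resize(load("wrist20")[0][50:250,190:450,::-1],None,fx=3,fy=3,interpolation=cv2.INTER_CUBIC))
```

```text
clock 33.17 pos [511.4 356.4 335.5] rot [-3.141 -0.002  0.354] q6 1.82 open 0.127 F [-0.7 -0.4 -4.8]
  delta cm [-0.02  0.01  0.45] rot [-0.    -0.001 -0.001]
```

View pics/w20c.png

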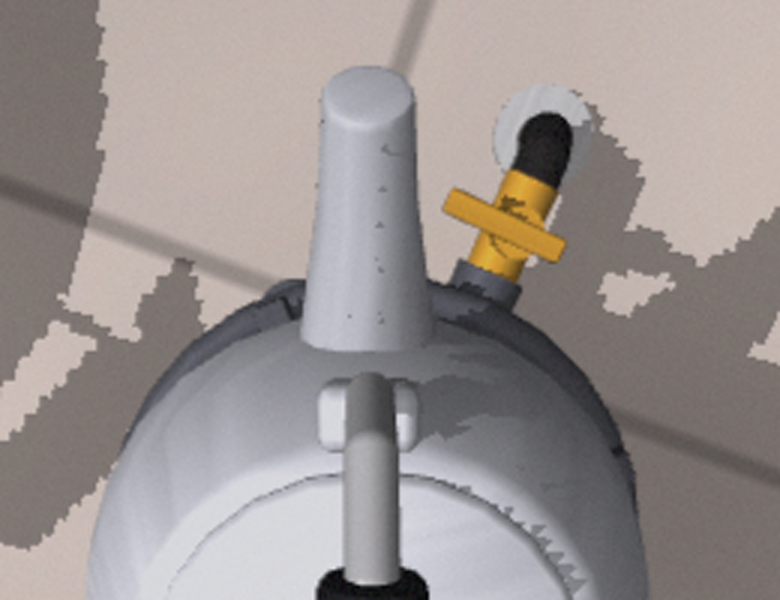

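step_arm:
  deltas:
    - {"translation":[0,0,0.2],"rot":[0,0,0]}
    - {"translation":[0,0,0.3],"rot":[0,0,0]}
    - {"translation":[0,0,0.36],"rot":[0,0,0]}
    - {"translation":[0,0,0.42],"rot":[0,0,0]}

```text
clock: 33.67
eef_pos: [511.3, 356.5, 331.3]
tcp_rot: [-3.141, -0.001, 0.354]
contact_force: [-1.2, 1.2, -0.0]
opening: 0.131
```

step_arm:
  deltas:
    - {"translation":[0,0,0.05],"rot":[0,0,0]}
    - {"translation":[0,0,0.05],"rot":[0,0,0]}
    - {"translation":[0,0,0.05],"rot":[0,0,0]}
    - {"translation":[0,0,0.05],"rot":[0,0,0]}
    - {"translation":[0,0,0.05],"rot":[0,0,0]}
    - {"translation":[0,0,-3],"rot":[0,0,0]}
    - {"translation":[0,0,-8],"rot":[0,0,0]}
    - {"translation":[0,0,-13],"rot":[0,0,0]}
  grip: 0

```text
clock: 34.67
eef_pos: [511.0, 356.1, 462.2]
tcp_rot: [-3.141, -0.0, 0.354]
contact_force: [0.7, 0.6, 0.4]
opening: 0.997
```

Run:
```python
from h import *
np.set_printoptions(precision=3,suppress=True)
snap("wrist",21);snap("side",21);snap("top",21);plan(330,400,470,0.355)
cv2.imwrite("pics/s21c.png",cv2.resize(load("side21")[0][110:350,230:430,::-1],None,fx=2.5,fy=2.5,interpolation=cv2.INTER_CUBIC))
```

```text
clock 34.83 pos [511.7 356.6 464.3] rot [-3.14  -0.007  0.354] q6 1.82 open 0.997 F [ 0.2  0.2 -0.9]
  delta cm [-15.53 -10.37  -0.66] rot [-0.002 -0.007 -0.001]
```

View pics/wrist21.png

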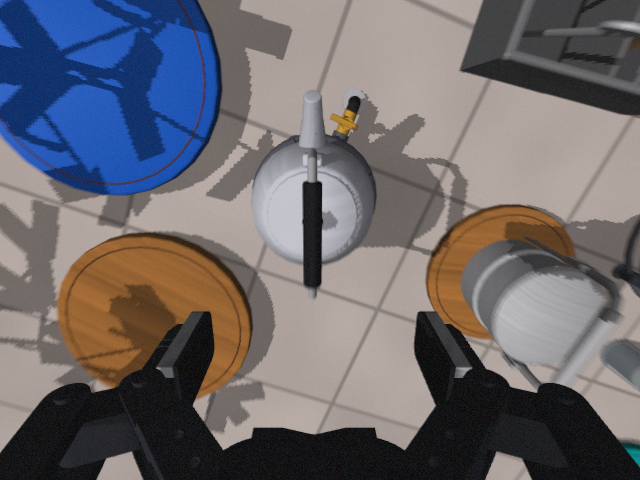

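View pics/s21c.png

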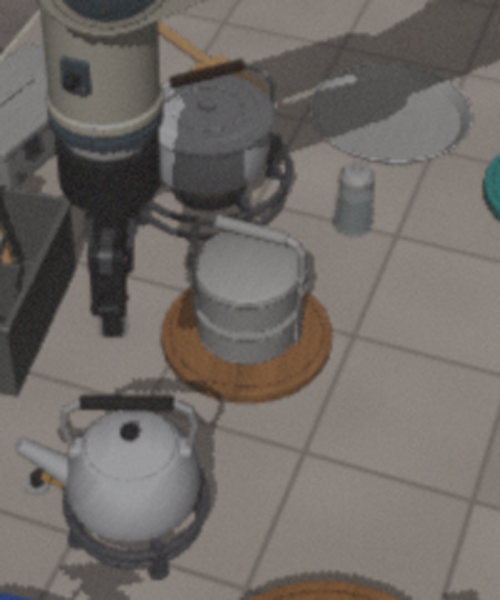

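View pics/top21.png

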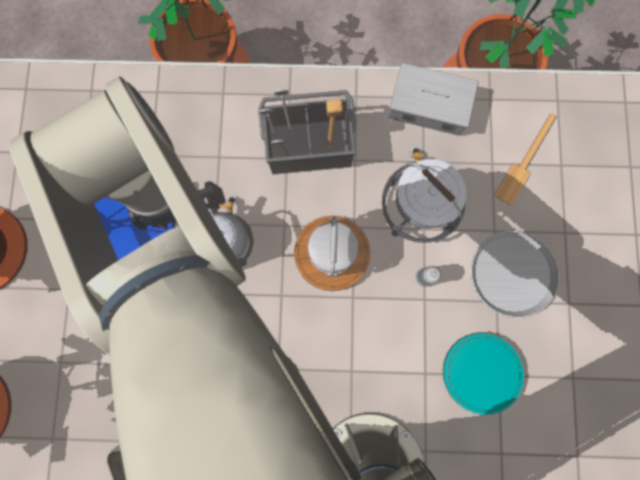

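step_arm:
  deltas:
    - {"translation":[-0.9,4.5,-2],"rot":[0,0,0]}
    - {"translation":[-2,10,-2.5],"rot":[0,0,0]}
    - {"translation":[-3.1,15.5,-2.5],"rot":[0,0,0]}
    - {"translation":[-4.2,21,-2.5],"rot":[0,0,0]}
    - {"translation":[-5.3,26.5,-2.5],"rot":[0,0,0]}
    - {"translation":[-6.4,32,-2.5],"rot":[0,0,0]}
    - {"translation":[-7.5,37.5,-2.5],"rot":[0,0,0]}
    - {"translation":[-8.6,43,-2.5],"rot":[0,0,0]}

```text
clock: 35.83
eef_pos: [579.2, -78.7, 484.4]
tcp_rot: [-3.14, 0.001, 0.354]
contact_force: [0.7, 0.9, -0.8]
opening: 1.001
```

step_arm:
  deltas:
    - {"translation":[-0.6,3,0],"rot":[0,0,0]}
    - {"translation":[-1.3,6,0],"rot":[0,0,0]}
    - {"translation":[-1.3,6,0],"rot":[0,0,0]}
    - {"translation":[-1.3,6,0],"rot":[0,0,0]}

```text
clock: 36.33
eef_pos: [587.8, -137.3, 484.7]
tcp_rot: [-3.14, 0.0, 0.353]
contact_force: [-0.2, 1.1, -0.3]
opening: 1.001
```

Run:
```python
from h import *
np.set_printoptions(precision=3,suppress=True)
snap("wrist",22);snap("side",22);snap("top",22);plan(330,-500,470,0.355)
cv2.imwrite("pics/s22c.png",cv2.resize(load("side22")[0][220:350,230:380,::-1],None,fx=4,fy=4,interpolation=cv2.INTER_CUBIC))
cv2.imwrite("pics/t22c.png",cv2.resize(load("top22")[0][190:300,190:380,::-1],None,fx=4,fy=4,interpolation=cv2.INTER_CUBIC))
```

```text
clock 36.48 pos [ 588.  -136.8  485.5] rot [-3.141 -0.001  0.355] q6 0.98 open 1.002 F [-0.2  0.1 -0. ]
  delta cm [-36.81  25.1    1.51] rot [-0.001 -0.001 -0.   ]
```

View pics/wrist22.png

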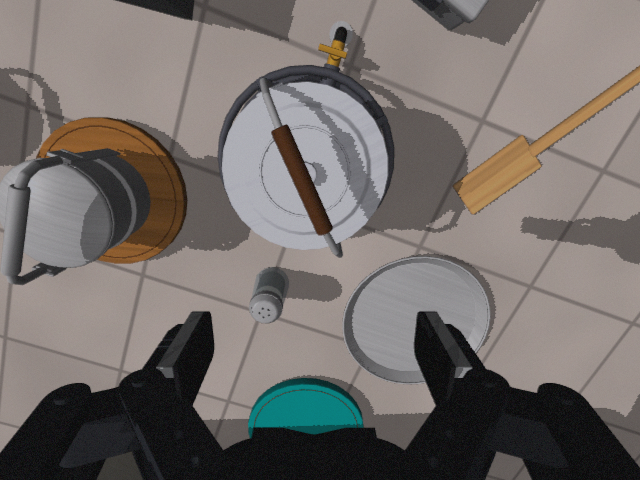

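View pics/t22c.png

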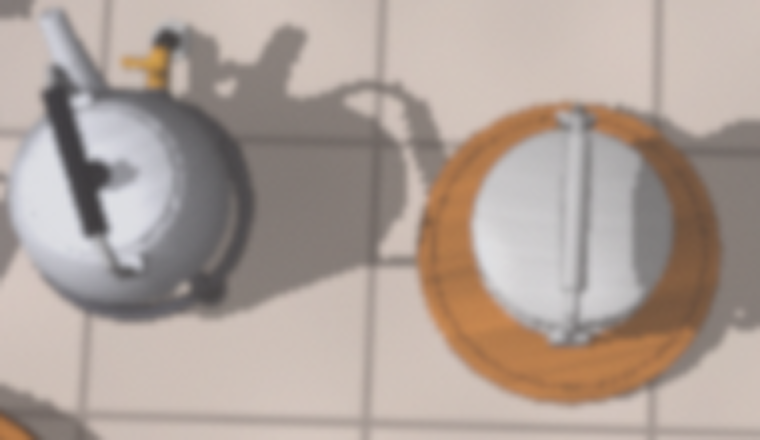

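View pics/s22c.png

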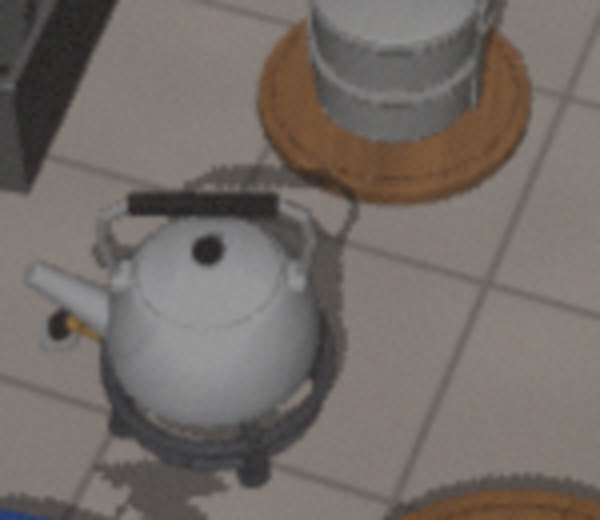

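Run:
```python
from h import *
np.set_printoptions(precision=1,suppress=True)
T,S,W=load("top22"),load("side22"),load("wrist22")
f=lambda u,v:(190+(u+.5)/4-.5,190+(v+.5)/4-.5)
g=lambda u,v:(230+(u+.5)/4-.5,220+(v+.5)/4-.5)
print("kettle top",plane(T,*f(75,162),177),"side",plane(S,*g(203.5,205),177),"tri",tri((T,*f(75,162)),(S,*g(203.5,205))))
print("   ring top (508.7,353.8)/(510,355.5) side (507.9,358.6)/(505.8,362.6)")
print("tiffin bar top",plane(T,*f(573,205),167))
b=[(417,250),(720,250),(572,404),(570,100)];print("board top",circ([plane(T,*f(*p),19) for p in b]))
h=cv2.cvtColor(W[0],cv2.COLOR_RGB2HSV)
m=np.zeros(h.shape[:2],bool);m[120:240,265:340]=True
q=barends(m&(h[...,1]>110)&(h[...,2]<130)&((h[...,0]<14)|(h[...,0]>172)))
print("pot wrist",plane(W,*((q[2]+q[3])/2),180))
T2=load("top21");h=cv2.cvtColor(T2[0],cv2.COLOR_RGB2HSV)
m[:]=False;m[160:210,415:460]=True
q=barends(m&(h[...,1]>60)&(h[...,2]<130)&((h[...,0]<14)|(h[...,0]>172)));print(q[2],q[3],q[4])
print("pot top",plane(T2,*((q[2]+q[3])/2),180), "bigring top (617.2,-113.4)")
cv2.imwrite("pics/w22c.png",cv2.resize(W[0][60:255,210:405,::-1],None,fx=3,fy=3,interpolation=cv2.INTER_CUBIC))
cv2.imwrite("pics/s22d.png",cv2.resize(load("side16")[0][120:215,260:365,::-1],None,fx=6,fy=6,interpolation=cv2.INTER_CUBIC))
```

```text
kettle top [510.8 359.3 177. ] side [510.3 358.6 177. ] tri (array([510.4, 359.1, 177.6]), [np.float64(0.2712379411008344), np.float64(0.27123794110085203)])
   ring top (508.7,353.8)/(510,355.5) side (507.9,358.6)/(505.8,362.6)
tiffin bar top [496.9 101.2 167. ]
board top (array([493.7, 100. ]), np.float64(91.77434983711323), np.float64(0.5928393922166345))
pot wrist [ 621.2 -115.4  180. ]
[425.1 170.9] [451.6 198.4] 97
pot top [ 619.3 -115.3  180. ] bigring top (617.2,-113.4)
```

View pics/w22c.png

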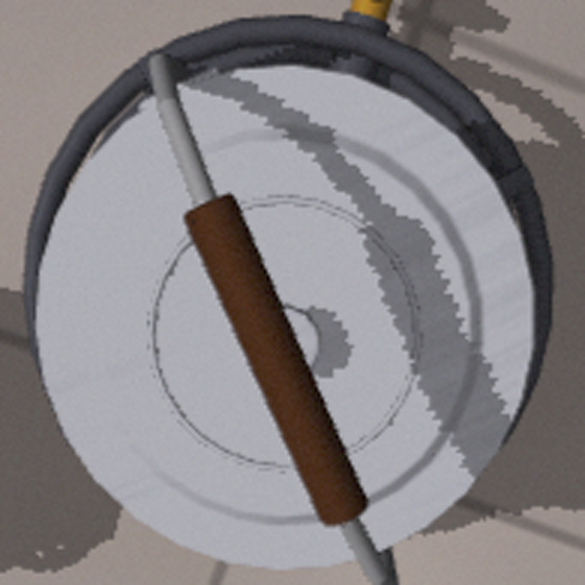

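Run:
```python
from rig import ticket,readout
print(readout.sense()["contact_force"],readout.sense()["clock"]);print(ticket.sign_off())
```

```text
[-0.15431769  0.13896746 -0.04478557] 36.475
the job is handed in; nothing more can be done
None
```

I've handed the job in at 36.5 s. The pot is on the big ring, the kettle on the small ring and the tiffin carrier on the small brown wooden board, all upright.

I moved the kettle to the steel plate first, then the pot to the big ring, the tiffin to the board, and the kettle from the plate to the small ring. I carried each vessel by its grip bar, lowered it until the wrist force showed contact, and then let go. No vessel was set on the tiles. In the last pictures the shaker and the caddy stand where they were, and the gripper was clear of everything.

My last centring checks, measured in the camera pictures:

| Vessel | Offset from the centre of its place | Agreement between views |
|---|---|---|
| Pot | 2–3 mm | The cameras placed the ring up to about 6 mm apart |
| Tiffin | about 3 mm | Top view only for the final check |
| Kettle | within about 5 mm | Disagreed: the top view said 4–5 mm, while the wrist view while lowering showed it centred side to side |

The camera calibration is only good to about 2 mm, so I used averaged values for the ring centres. I made no corrective move for these small differences.

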